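# Change the battery packs of a field recorder

### The job

Change the battery packs of the field recorder: slide its bay cover fully open, draw every spent pack that is in the bay back out of its shoe and put it in the return tray, and slide each charged pack from the bench on to a free shoe, contact end first, until it is fully home and its spring plunger has snapped in. Then slide the cover fully shut over the bay; leave the things that lie about where they are.

Things in the scene. Friction and masses are not known exactly. Their poses are not given: they have to be found in the camera images.
- recorder: grey portable field recorder, fixed, lying on its face, 260 (x) x 196 (y) x 56 mm tall; origin at the underside on its middle line, z up; it reaches from x = -128 to +132 mm. Its battery bay opens upward: inside x = -118 to 0 mm, y = -90 to +90 mm, walls up to z = 50 mm; cover guides at y = +-89 to 98 mm up to z = 56 mm. Three shoes stand side by side at the far bay wall (x = 0)
- bay_floor (a point): middle of the free part of the bay floor, at x = -83, y = 0, z = 12 mm of the recorder, axes the recorder's; the floor is free from x = -118 to -44 mm. A pack is set down flat here in line with a shoe (y = +54, 0 or -54 mm), contact end toward +x, then slid 55 mm along +x, flange under the lips: 5 to 10 N over the plunger, on till it meets the far wall, 2 mm past home at most
- cover (a joint): slide of the bay cover, m: 0 = shut over the bay, 0.118 = fully open, moved along the recorder's +x on to its deck; friction about 2 N, stays where it is left. The cover is a flat black plate 124 x 183 x 3 mm, its top 53 mm above the worktop
- cover_rib (a point): middle of the top edge of the cover's thumb rib, 67 mm above the worktop: the rib is 12 (along the slide) x 60 (across) x 14 mm tall and moves with the cover; at cover = 0 it lies at x = -104 mm, y = 0 of the recorder
- tray: black open return tray, fixed, 200 (x) x 140 (y) x 40 mm tall, walls and floor 4 mm; origin at the centre of its underside
- shoe_1 (a point): shoe 1 (y = +54 mm of the recorder): where a pack's origin lies when fully home (x = -28, z = 12 mm); axes the recorder's. Each shoe lies between two steel T rails along x: webs 46.4 mm apart from x = -44 (pointed tips) to 0; lips 36.8 mm apart from x = -36 to 0, 5.5 to 9.5 mm above the bay floor. To take a pack out, pull it back along -x over the plunger, clear of the lips, then lift
- shoe_2 (a point): the same for shoe 2, y = 0 of the recorder
- shoe_3 (a point): the same for shoe 3, y = -54 mm of the recorder
- catch_1 (a joint): spring plunger of shoe 1, a steel dome 3 mm proud of the bay floor, 12 mm beyond point shoe_1 along x: 0 = up, about 0.0015 to 0.003 (m) while a pack's flange rides over it; up again in an empty shoe or in the notch of a pack that is home
- catch_2 (a joint): the same for shoe 2
- catch_3 (a joint): the same for shoe 3
- old_pack_1: spent battery pack, latched in shoe 1 at the start, or absent. Grey, 52 (x) x 44 (y) x 37 mm tall, 0.16 kg; origin at the centre of its underside, z up. Flange 44 mm wide, 4 mm thick, with a notch across it at x = +3 to +21 mm for the plunger; body 34 mm wide up to z = 24 mm; on top a black grip tab 34 (x) x 12 (y) x 13 mm tall, pinched across y. +x is the contact end (three brass strips)
- old_pack_2: spent pack of the same shape, latched in shoe 2 at the start, or absent
- old_pack_3: spent pack of the same shape, latched in shoe 3 at the start, or absent
- new_pack_1: charged pack, same shape and axes as old_pack_1, standing on the 2 mm thick bench mat to the right of the recorder at the start, or absent
- contacts_1 (a point): middle of the contact end face of new_pack_1, 26 mm along its +x, 16 mm above its underside
- new_pack_2: charged pack, same shape and axes as old_pack_1, standing on the 2 mm thick bench mat to the right of the recorder at the start, or absent
- contacts_2 (a point): middle of the contact end face of new_pack_2, 26 mm along its +x, 16 mm above its underside
- new_pack_3: charged pack, same shape and axes as old_pack_1, standing on the 2 mm thick bench mat to the right of the recorder at the start, or absent
- contacts_3 (a point): middle of the contact end face of new_pack_3, 26 mm along its +x, 16 mm above its underside
- screwdriver: red screwdriver, 190 mm, lying on the bench; bystander
- tape: roll of black tape, 73 mm across, 19 mm tall; bystander
- nine_volt: block battery 18 x 26 x 49 mm, standing; bystander

How it is judged (in metres and radians):
On the way, in this order (a step that is already met when the one before it is completed fails the run):
1. the bay cover is slid fully open (value of joint cover above 0.1 m), for 0.2 s.
2. every spent pack lies in the return tray and every charged pack is latched home on a shoe (x of old_pack_1 in the frame of tray between -0.1 and 0.1 m and y of old_pack_1 in the frame of tray between -0.07 and 0.07 m and z of each of old_pack_1, old_pack_2, old_pack_3 in the frame of tray below 0.06 m and linear speed of each of old_pack_1, old_pack_2, old_pack_3 below 0.03 m/s and x of old_pack_2 in the frame of tray between -0.1 and 0.1 m and y of old_pack_2 in the frame of tray between -0.07 and 0.07 m and x of old_pack_3 in the frame of tray between -0.1 and 0.1 m and y of old_pack_3 in the frame of tray between -0.07 and 0.07 m and ((distance between new_pack_1 and shoe_1 below 0.005 m and angle between the z axis of new_pack_1 and the z axis of recorder, either way round below 0.12 rad and value of joint catch_1 below 0.0008 m) or (distance between new_pack_1 and shoe_2 below 0.005 m and angle between the z axis of new_pack_1 and the z axis of recorder, either way round below 0.12 rad and value of joint catch_2 below 0.0008 m) or (distance between new_pack_1 and shoe_3 below 0.005 m and angle between the z axis of new_pack_1 and the z axis of recorder, either way round below 0.12 rad and value of joint catch_3 below 0.0008 m)) and ((distance between new_pack_2 and shoe_1 below 0.005 m and angle between the z axis of new_pack_2 and the z axis of recorder, either way round below 0.12 rad and value of joint catch_1 below 0.0008 m) or (distance between new_pack_2 and shoe_2 below 0.005 m and angle between the z axis of new_pack_2 and the z axis of recorder, either way round below 0.12 rad and value of joint catch_2 below 0.0008 m) or (distance between new_pack_2 and shoe_3 below 0.005 m and angle between the z axis of new_pack_2 and the z axis of recorder, either way round below 0.12 rad and value of joint catch_3 below 0.0008 m)) and ((distance between new_pack_3 and shoe_1 below 0.005 m and angle between the z axis of new_pack_3 and the z axis of recorder, either way round below 0.12 rad and value of joint catch_1 below 0.0008 m) or (distance between new_pack_3 and shoe_2 below 0.005 m and angle between the z axis of new_pack_3 and the z axis of recorder, either way round below 0.12 rad and value of joint catch_2 below 0.0008 m) or (distance between new_pack_3 and shoe_3 below 0.005 m and angle between the z axis of new_pack_3 and the z axis of recorder, either way round below 0.12 rad and value of joint catch_3 below 0.0008 m)) and x of each of contacts_1, contacts_2, contacts_3 in the frame of recorder above -0.012 m), for 0.2 s.
At the end, for the whole second after the job is handed in: Every spent pack lies at rest in the return tray; the origin of every charged pack is within 5 mm of the site of some shoe, the pack not tilted, its contact end toward the far bay wall (within 12 mm of it), the plunger of that shoe up (under 0.8 mm); the cover is shut to within 4 mm (all of step 2 and value of joint cover below 0.004 m); the robot touches nothing.
It fails at once if the screwdriver is knocked more than 3 cm aside (distance of screwdriver from where it was at the start of the episode above 0.03 m).
It fails at once if the roll of tape is knocked more than 3 cm aside (distance of tape from where it was at the start of the episode above 0.03 m).
It fails at once if the block battery is knocked more than 3 cm aside (distance of nine_volt from where it was at the start of the episode above 0.03 m).
Of old_pack_1, old_pack_2, old_pack_3 only 2 to 3 are there at a start; the rules pass over those that are not, and their reading is None.
Of new_pack_1, new_pack_2, new_pack_3 only 2 to 3 are there at a start; the rules pass over those that are not, and their reading is None.
At some moment in a run one of new_pack_1, new_pack_2, new_pack_3 may be knocked a few centimetres aside while the robot is not near it.
Once in a run the grip may slacken for a moment while it holds something.
It also fails if it takes over 210 s, if anything falls off the work surface, if the arm or the gripper's body presses on something with over 40 N, if the wrist force passes 120 N, or if a joint passes its speed limit or range.

### The arm

A 6-joint arm with a two-finger parallel gripper is mounted at the origin on a cart in front of the work surface, level with it; the furniture and walls round the work are solid. World frame = base frame: x ahead of the robot, y to its left, z up, the work surface at z = 0. Lengths are in m, angles in degrees, forces in N, time in s.
With the tool pointing down it reaches from about 0.3 to 0.75 m from the base axis. Payload 8.5 kg.
Tool frame: the origin (TCP) lies between the finger pads; the fingertips stand 19 mm ahead of it and the grasp point (between the pads) is the TCP; z points along the fingers, y is the line along which they close (so a half turn about z gives the same grasp; the last joint's range is limited). The gripper opens to 85 mm and grips with 20 to 120 N. Pads are 22 mm wide; open, the fingers measure 114 mm over their backs; the gripper's body (76 mm by 85 mm) begins 54 mm behind the grasp point. The pads swing forward as they close: fully open they stand 13 mm farther back than shut.
Start: joints at [-12.336, 21.807, 74.336, -0, 83.858, -12.336], TCP at [0.55, 0, 0.25] pointing down, gripper open.
Joint ranges: [-178.18, 178.18], [-50.72, 133.34], [12.68, 142.11], [-81.47, 261.47], [9.98, 163.14], [-165.26, 165.26]. Speed limits (degrees/s): [136.94, 136.94, 180, 180, 180, 180].

### API

Orientations are given as a 3x3 rotation matrix whose columns are the frame's x, y, z axes.
In Python, from rig import env, optics gives the robot as it stands.
- The arm moves only by the tool arm_command, never from a script. Its argument "commands" is one flat list of numbers, 7 for each row, row after row: the closure, from -1 (fully open) to 1 (shut), so that 0 is half open, then the shift along the tool's x, y, z as a fraction of full scale, then the turn, a rotation vector about the tool's x, y, z as a fraction of full scale. A call has 1 to 12 rows; each row is the pose to reach, as a shift and turn from the pose commanded when the call began, along the tool's axes at that moment; what a row does not reach only later rows make up. Full scale, the value 1, is 500 mm for a shift and 120 degrees for a turn. A row lasts 1/12 s, in which the tool goes at most 41.7 mm and 7.16 degrees, less where a joint would pass 70% of its speed; a pose out of reach is approached as far as the arm can. A call with a number of a shift or a turn outside -1 to 1 is refused whole. A call with a gripper value outside its range is refused whole. The fingers move at their own pace and stop on an object; "newtons" is the grip in N (left out, the last holds). Time passes only in rows, so rows that repeat a pose let the fingers close. It gives the time, the measured TCP pose, the force, the opening and the grip force at its end, in the units of the state.
- env.observe(): the state, without advancing time (a new reading comes with each control period).
- optics.get_image(name): name is "scene" or "side" or "wrist"; returns a dict with "image" (384x512x3 uint8, red, green, blue), "intrinsics" (3x3 intrinsics, pixels), "origin" and "orientation" of the camera in the world; the wrist camera has in their place "tool_from_camera" (4x4, takes a point from camera to tool coordinates, whose origin is the TCP and whose axes are the flange's). Camera axes: x right, y down, z forward; pixel columns grow to the right and rows downward; lengths in m; the calibration is good to about 2 mm. A picture is of the moment at which its call begins: read the wrist's pose just before it. There is no depth.
- env.close_job(): hands the job in; it is judged then, once.
The state is a dict: "time_s": time; "q": joint angles; "qvel": joint speeds; "joint_efforts": joint torques, N m; "position": TCP position; "tool_rot": TCP orientation; "ft_force": force on the tool from outside, world axes, zero at the start; "wrist_torque": the same for the moment, N m; "grip_width": finger opening in m; "gripper_force": force on a finger pad.
Only numpy, scipy, OpenCV 4.12 (cv2) and the standard library are available. Lean on these libraries where they do the work, as an engineer would, in place of code of your own. Each camera call takes 0.05 s, during which the arm holds its last target. There are 200 camera calls.

## Working session

There is one attempt and no reset: what is moved stays moved. The work goes in short steps, Python scripts to look and compute and a tool call to move; the robot and the scene stay as the last step left them, time stands still between calls to the robot, and variables do not carry over. Pictures are saved under pics/ and viewed, at most 14 in all, crops included, and the job is handed in when it is done.

Besides the shell and the picture viewer there is one more tool, called after "Emit:" as name(argument=value, ...), one argument or row to a line, values as JSON. arm_command: Moves the arm, as the interface text tells. Shift numbers are shares of 500 mm and turn numbers shares of 120 degrees, none past 1 either way. Its arguments: {"type":"object","properties":{"commands":{"type":"array","items":{"type":"number"}},"newtons":{"type":"number"}},"required":["commands"]}

```bash
mkdir -p pics
cat > h.py <<'E'
import numpy as np, cv2
from rig import env, optics
def snap(name,fn,scale=1,crop=None):
    s=env.observe(); d=optics.get_image(name); im=d["image"][:,:,::-1].copy()
    if name=="wrist":
        T=np.eye(4);T[:3,:3]=s["tool_rot"];T[:3,3]=s["position"]
        W=T@np.array(d["tool_from_camera"]);d["origin"]=W[:3,3];d["orientation"]=W[:3,:3]
    np.savez("cam_"+fn+".npz",K=d["intrinsics"],o=d["origin"],R=d["orientation"],im=im)
    show(fn,fn,crop,scale)
def show(fn,out,crop=None,scale=1):
    im=np.load("cam_"+fn+".npz")["im"]
    if crop: im=im[crop[1]:crop[3],crop[0]:crop[2]]
    cv2.imwrite("pics/"+out+".png",cv2.resize(im,None,fx=scale,fy=scale,interpolation=cv2.INTER_CUBIC))
def px(fn,u,v,z):
    c=np.load("cam_"+fn+".npz");r=c["R"]@np.linalg.solve(c["K"],[u,v,1]);return c["o"]+r*(z-c["o"][2])/r[2]
def proj(fn,P):
    c=np.load("cam_"+fn+".npz");p=c["K"]@(c["R"].T@(np.array(P)-c["o"]));return p[:2]/p[2]
E
python3 - <<'E'
from h import *
s=env.observe();print({k:np.round(v,3).tolist() for k,v in s.items()})
snap("scene","s0",1.5);snap("side","d0",1.5);snap("wrist","w0",1.5)
for f in("s0","d0","w0"):
    c=np.load("cam_"+f+".npz");print(f,c["o"].round(3),c["R"].round(2).tolist(),c["K"][0].round(0))
E
```

```text
{'time_s': 0.0, 'q': [-12.335, 21.843, 74.386, -0.001, 83.858, -12.336], 'qvel': [-0.012, 0.106, 0.002, -0.065, 0.057, -0.03], 'joint_efforts': [-0.001, -44.847, -23.129, -0.0, 0.005, 0.0], 'position': [0.55, 0.0, 0.25], 'tool_rot': [[-0.0, 1.0, -0.001], [1.0, 0.0, 0.0], [0.0, -0.001, -1.0]], 'ft_force': [-0.27, -0.331, -0.279], 'wrist_torque': [-0.037, -0.001, -0.015], 'gripper_force': 0.0, 'grip_width': 0.086}
s0 [-0.131  0.972  0.588] [[-0.83, -0.22, 0.52], [-0.56, 0.33, -0.76], [-0.0, -0.92, -0.4]] [463.   0. 257.]
d0 [ 0.259 -0.769  0.628] [[0.94, -0.2, 0.27], [-0.34, -0.53, 0.78], [-0.01, -0.83, -0.56]] [382.   0. 253.]
w0 [0.55  0.081 0.373] [[1.0, 0.0, -0.0], [0.0, -0.95, -0.32], [-0.0, 0.32, -0.95]] [334.   0. 249.]
```

View pics/s0.png

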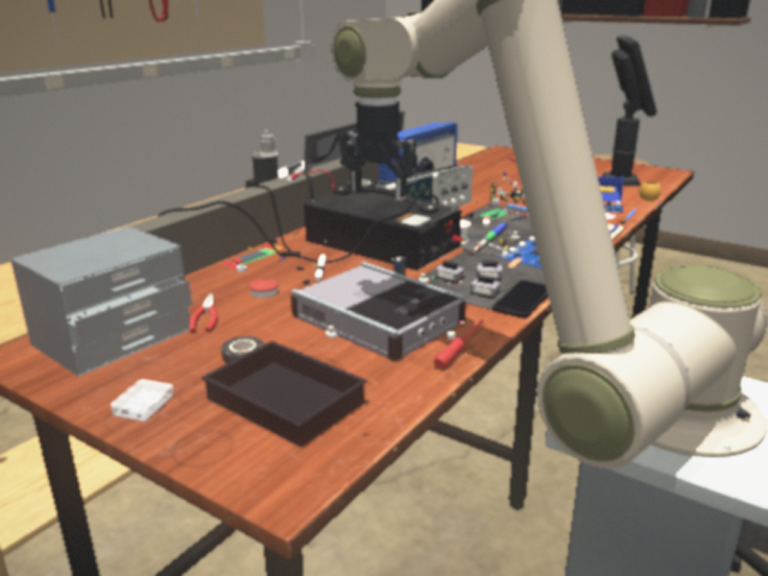

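View pics/d0.png

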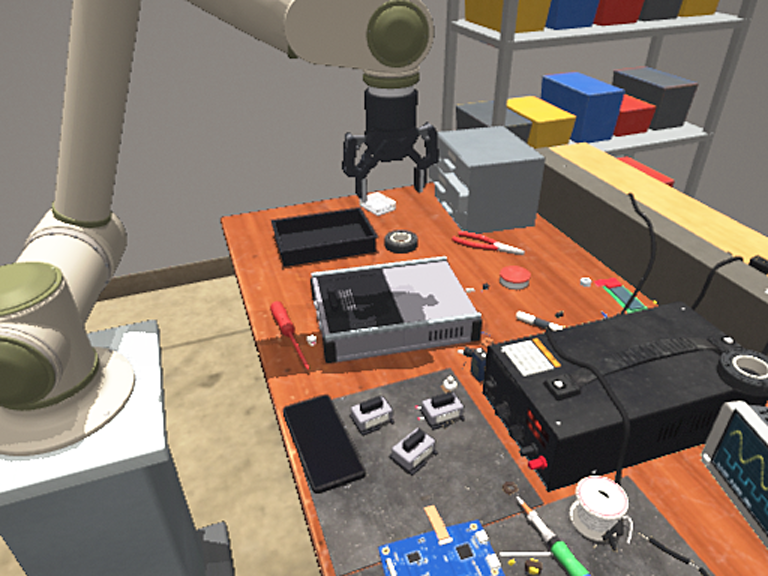

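View pics/w0.png

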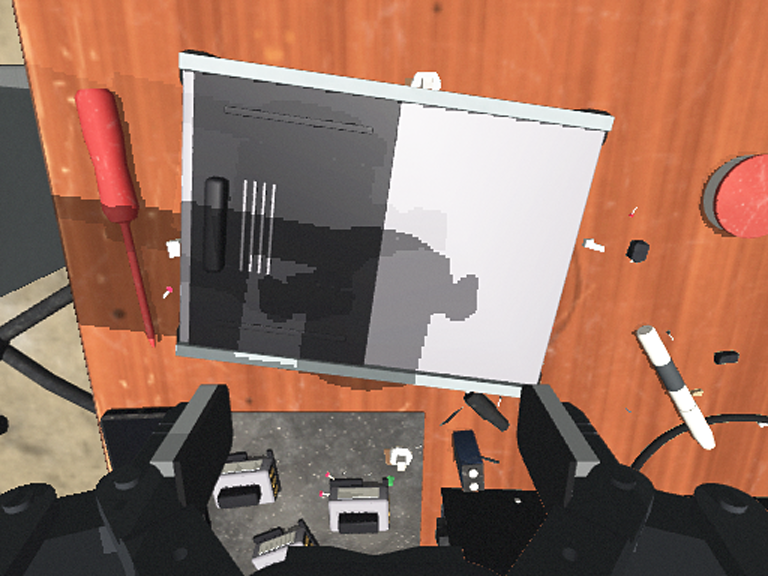

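```bash
python3 - <<'E'
from h import *
p=lambda u,v,z,f="w0":px(f,u/1.5,v/1.5,z).round(4)
print("guides TL,TR,BL,BR",p(180,52,.056),p(612,117,.056),p(178,347,.056),p(540,387,.056))
print("rib",p(215,180,.067),p(213,268,.067), "bound",p(400,102,.053),p(366,365,.053))
print("side rec corners FL?",p(316,272,.056,"d0"),p(443,258,.056,"d0"),p(327,345,.056,"d0"),p(480,320,.056,"d0"))
for n,u,v in(("A",376,404),("B",441,399),("C",413,441)): print(n,p(u,v,.039,"d0"))
print("tray top corners",[p(*a,.04,"d0") for a in((273,218),(367,208),(376,237),(282,263))])
print("tray scene",[p(*a,.04,"s0") for a in((205,377),(270,343),(364,382),(300,422))])
print("tape",p(402,238,.019,"d0"),"9v",p(480,355,.049,"d0"))
E
python3 - <<'E'
from h import *
show("d0","d0c",(180,240,350,340),4)
E
```

```text
guides TL,TR,BL,BR [0.4378 0.1176 0.056 ] [0.6923 0.0821 0.056 ] [ 0.4134 -0.0695  0.056 ] [ 0.6685 -0.1007  0.056 ]
rib [0.4541 0.0461 0.067 ] [ 0.4473 -0.009   0.067 ] bound [0.5654 0.0906 0.053 ] [ 0.5441 -0.0849  0.053 ]
side rec corners FL? [0.4461 0.116  0.056 ] [0.6865 0.0758 0.056 ] [ 0.4083 -0.0947  0.056 ] [ 0.6594 -0.1231  0.056 ]
A [ 0.4424 -0.2241  0.039 ]
B [ 0.532  -0.2477  0.039 ]
C [ 0.4654 -0.304   0.039 ]
tray top corners [array([0.4188, 0.3937, 0.04  ]), array([0.6307, 0.3634, 0.04  ]), array([0.604 , 0.2275, 0.04  ]), array([0.3975, 0.1968, 0.04  ])]
tray scene [array([0.6098, 0.3766, 0.04  ]), array([0.6025, 0.2415, 0.04  ]), array([0.4013, 0.2535, 0.04  ]), array([0.4131, 0.3855, 0.04  ])]
tape [0.6673 0.2383 0.019 ] 9v [ 0.6225 -0.1932  0.049 ]
```

View pics/d0c.png

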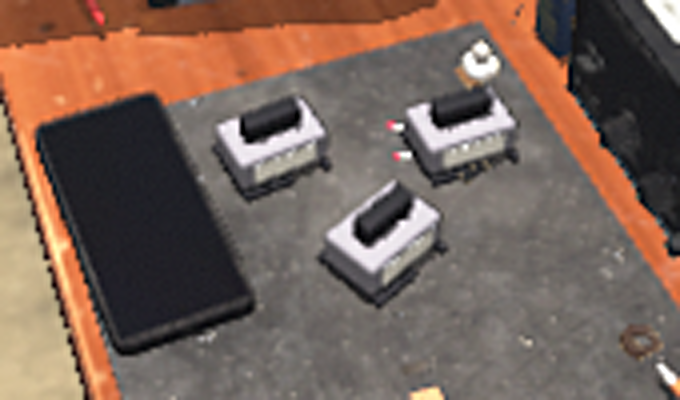

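Emit:
arm_command(
  commands=[0, 0.038, -0.2, 0.15, 0, 0, 0.059, 0, 0.038, -0.2, 0.15, 0, 0, 0.059, 0, 0.038, -0.2, 0.15, 0, 0, 0.059, 0, 0.038, -0.2, 0.25, 0, 0, 0.059, 0, 0.038, -0.2, 0.32, 0, 0, 0.059, 0, 0.038, -0.2, 0.35, 0, 0, 0.059, 0, 0.038, -0.2, 0.35, 0, 0, 0.059, 1, 0.038, -0.2, 0.35, 0, 0, 0.059, 1, 0.038, -0.2, 0.35, 0, 0, 0.059, 1, 0.038, -0.2, 0.35, 0, 0, 0.059, 1, 0.038, -0.2, 0.35, 0, 0, 0.059, 1, 0.038, -0.2, 0.35, 0, 0, 0.059],
  newtons=30,
)

```text
time_s: 1.15
position: [0.4507, 0.0188, 0.0766]
tool_rot: [[0.123, 0.992, 0.003], [0.992, -0.123, -0.001], [-0.0, 0.003, -1.0]]
ft_force: [-1.6, -0.3, 8.2]
grip_width: 0.0109
gripper_force: 32.9
```

Emit:
arm_command(
  commands=[1, 0, 0.04, -0.004, 0, 0, 0, 1, 0, 0.08, -0.004, 0, 0, 0, 1, 0, 0.12, -0.004, 0, 0, 0, 1, 0, 0.16, -0.004, 0, 0, 0, 1, 0, 0.2, -0.004, 0, 0, 0, 1, 0, 0.225, -0.004, 0, 0, 0, 1, 0, 0.236, -0.004, 0, 0, 0, 1, 0, 0.236, -0.004, 0, 0, 0, 1, 0, 0.236, -0.004, 0, 0, 0, 0, 0, 0.236, -0.004, 0, 0, 0, 0, 0, 0.236, -0.004, 0, 0, 0, 0, 0, 0.236, -0.004, 0, 0, 0],
)

```text
time_s: 2.15
position: [0.5676, 0.0045, 0.0779]
tool_rot: [[0.123, 0.992, 0.002], [0.992, -0.123, -0.0], [0.0, 0.002, -1.0]]
ft_force: [-0.4, 0.1, 0.0]
grip_width: 0.0427
gripper_force: 0.0
```

Emit:
arm_command(
  commands=[0, 0, 0, -0.08, 0, 0, 0, 0, 0, 0, -0.16, 0, 0, 0, 0, 0.023, -0.07, -0.24, 0, 0, 0, 0, 0.023, -0.14, -0.32, 0, 0, 0, 0, 0.023, -0.14, -0.38, 0, 0, 0, 0, 0.023, -0.14, -0.38, 0, 0, 0, 0, 0.023, -0.14, -0.38, 0, 0, 0],
)

```text
time_s: 2.73
position: [0.4995, 0.0247, 0.2708]
tool_rot: [[0.123, 0.992, 0.008], [0.992, -0.123, -0.001], [-0.0, 0.008, -1.0]]
ft_force: [0.9, 0.7, -0.1]
grip_width: 0.043
gripper_force: 0.0
```

Run:
```python
from h import *
print(env.observe()["position"]);snap("wrist","w1",1.5)
```

```text
[0.49946891 0.02474126 0.2708473 ]
```

View pics/w1.png

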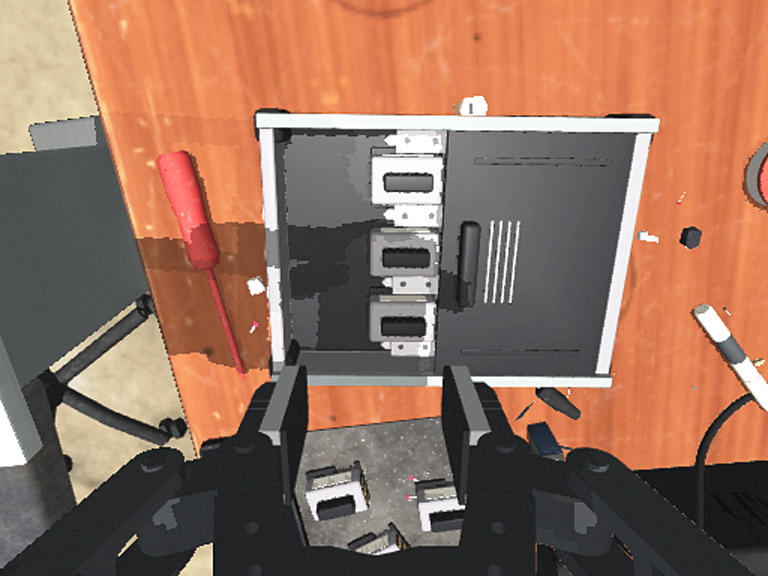

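Emit:
arm_command(
  commands=[0, -0.08, 0, -0.02, 0, 0, 0, 0, -0.16, 0, -0.04, 0, 0, 0, 0, -0.24, 0, -0.04, 0, 0, 0, 0, -0.32, 0, -0.04, 0, 0, 0, 0, -0.4, 0, -0.04, 0, 0, 0, 0, -0.44, 0, -0.04, 0, 0, 0, 0, -0.44, 0, -0.04, 0, 0, 0, 0, -0.44, 0, -0.04, 0, 0, 0],
)

```text
time_s: 3.45
position: [0.4719, -0.1947, 0.2853]
tool_rot: [[0.125, 0.992, -0.003], [0.992, -0.125, 0.002], [0.002, -0.003, -1.0]]
ft_force: [0.4, -0.1, 0.3]
grip_width: 0.043
gripper_force: 0.0
```

Run:
```python
from h import *
print(env.observe()["position"]);snap("wrist","w2",1.5)
```

```text
[ 0.47189176 -0.19465691  0.28527828]
```

View pics/w2.png

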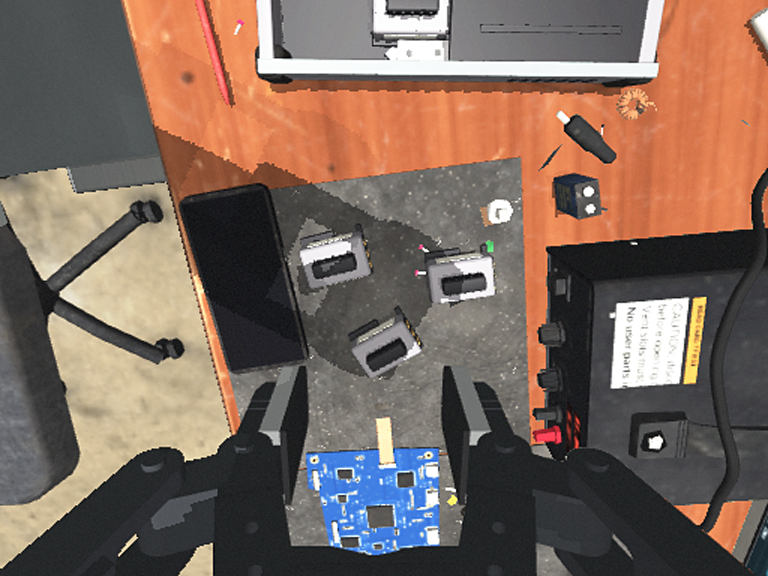

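Run:
```python
from h import *
a=np.load("cam_w2.npz")["im"][140:260,190:345];b=np.load("cam_w1.npz")["im"][80:255,170:310]
r=lambda i,f:cv2.resize(i,None,fx=f,fy=f,interpolation=cv2.INTER_CUBIC)
A=r(a,3);B=r(b,2.2)
print(A.shape,B.shape)
H=max(A.shape[0],B.shape[0]);c=np.zeros((H,A.shape[1]+B.shape[1],3),np.uint8);c[:A.shape[0],:A.shape[1]]=A;c[:B.shape[0],A.shape[1]:]=B
cv2.imwrite("pics/comb.png",c)
```

```text
(360, 465, 3) (385, 308, 3)
```

View pics/comb.png

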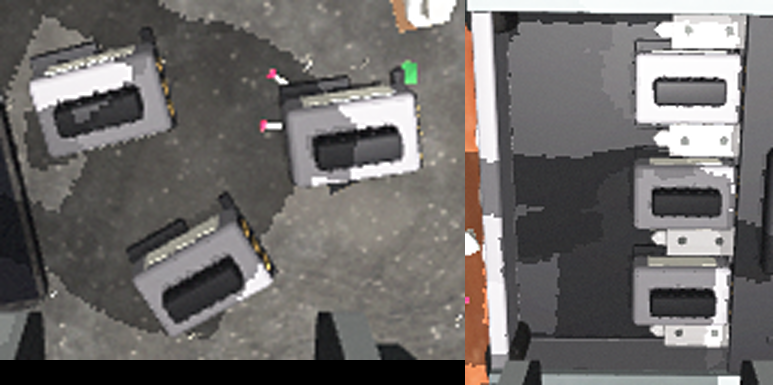

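Run:
```python
from h import *
for X,Y in((689,93),(686,203),(682,304)): print("tab",px("w1",(X-465)/2.2+170,Y/2.2+80,.049).round(4))
for n,l,r in(("A",(59,125),(144,102)),("B",(316,155),(402,145)),("C",(168,305),(240,273))):
    a,b=[px("w2",x/3+190,y/3+140,.039) for x,y in(l,r)];print(n,((a+b)/2).round(4),np.degrees(np.arctan2(*(b-a)[1::-1])).round(1),np.linalg.norm(b-a).round(4))
O=np.array([.5525,.0065]);t=np.radians(-7.1);e=np.array([np.cos(t),np.sin(t)]);f=np.array([-e[1],e[0]])
for y in(.054,0,-.054): print("model shoe",(O-.028*e+y*f).round(4))
print(env.observe()["q"].round(1))
print("w1 guides",px("w1",260/1.5,117/1.5,.056).round(4),px("w1",655/1.5,121/1.5,.056).round(4),px("w1",438/1.5,245/1.5,.05))
```

```text
tab [0.5291 0.0607 0.049 ]
tab [0.5224 0.0084 0.049 ]
tab [ 0.5149 -0.0444  0.049 ]
A [ 0.4391 -0.2169  0.039 ] 8.5 0.0341
B [ 0.5361 -0.2439  0.039 ] -0.1 0.0334
C [ 0.4694 -0.2956  0.039 ] 19.1 0.0326
model shoe [0.5314 0.0635]
model shoe [0.5247 0.01  ]
model shoe [ 0.518  -0.0436]
[-35.6  16.5  76.5   0.   87.2 -28.5]
w1 guides [0.4394 0.1148 0.056 ] [0.6907 0.0814 0.056 ] [0.54595249 0.01554229 0.05      ]
```

Emit:
arm_command(
  commands=[0.3, 0.1, 0.01, 0, 0, 0, -0.06, 0.3, 0.2, 0.02, 0, 0, 0, -0.12, 0.3, 0.3, 0.03, 0, 0, 0, -0.18, 0.3, 0.4, 0.04, 0, 0, 0, -0.24, 0.3, 0.48, 0.049, 0, 0, 0, -0.3, 0.3, 0.522, 0.049, 0, 0, 0, -0.36, 0.3, 0.522, 0.049, 0, 0, 0, -0.42, 0.3, 0.522, 0.049, 0.1, 0, 0, -0.48, 0.3, 0.522, 0.049, 0.15, 0, 0, -0.54, 0.3, 0.522, 0.049, 0.2, 0, 0, -0.6, 0.3, 0.522, 0.049, 0.25, 0, 0, -0.66, 0.3, 0.522, 0.049, 0.3, 0, 0, -0.72],
)

```text
time_s: 4.5
position: [0.5276, 0.0639, 0.1356]
tool_rot: [[-0.983, 0.185, -0.001], [0.185, 0.983, 0.0], [0.001, 0.0, -1.0]]
ft_force: [0.7, -0.5, 0.4]
grip_width: 0.0298
gripper_force: 0.0
```

Emit:
arm_command(
  commands=[0.3, 0, 0, 0.03, 0, 0, -0.028, 0.3, 0, 0, 0.05, 0, 0, -0.028, 0.3, 0, 0, 0.07, 0, 0, -0.028, 0.3, 0, 0, 0.07, 0, 0, -0.028, 0.3, 0, 0, 0.07, 0, 0, -0.028],
)

```text
time_s: 4.92
position: [0.5282, 0.0629, 0.1021]
tool_rot: [[-0.991, 0.135, -0.001], [0.135, 0.991, 0.0], [0.001, 0.0, -1.0]]
ft_force: [0.0, 0.2, 0.5]
grip_width: 0.0299
gripper_force: 0.0
```

Emit:
arm_command(
  commands=[0.3, 0, 0, 0.04, 0, 0, 0, 0.3, 0, 0, 0.07, 0, 0, 0, 0.3, 0, 0, 0.086, 0, 0, 0, 0.3, 0, 0, 0.088, 0, 0, 0, 1, 0, 0, 0.088, 0, 0, 0, 1, 0, 0, 0.088, 0, 0, 0, 1, 0, 0, 0.088, 0, 0, 0, 1, 0, 0, 0.088, 0, 0, 0, 1, 0, 0, 0.088, 0, 0, 0],
  newtons=40,
)

```text
time_s: 5.67
position: [0.5289, 0.0621, 0.0592]
tool_rot: [[-0.991, 0.135, 0.002], [0.135, 0.991, -0.0], [-0.002, 0.0, -1.0]]
ft_force: [-0.4, 0.1, 6.6]
grip_width: 0.0105
gripper_force: 41.5
```

Emit:
arm_command(
  commands=[1, 0.01, 0, -0.003, 0, 0, 0, 1, 0.02, 0, -0.003, 0, 0, 0, 1, 0.03, 0, -0.003, 0, 0, 0, 1, 0.045, 0, -0.003, 0, 0, 0, 1, 0.065, 0, -0.003, 0, 0, 0, 1, 0.085, 0, -0.003, 0, 0, 0, 1, 0.105, 0, -0.003, 0, 0, 0, 1, 0.112, 0, -0.003, 0, 0, 0, 1, 0.112, 0, -0.003, 0, 0, 0],
  newtons=60,
)

```text
time_s: 6.42
position: [0.4714, 0.07, 0.0596]
tool_rot: [[-0.991, 0.135, -0.002], [0.135, 0.991, 0.0], [0.002, -0.0, -1.0]]
ft_force: [0.3, 1.0, -0.9]
grip_width: 0.0102
gripper_force: 60.0
```

Emit:
arm_command(
  commands=[1, 0, 0, -0.05, 0, 0, 0, 1, 0, 0, -0.1, 0, 0, 0, 1, 0, 0, -0.15, 0, 0, 0, 1, 0, 0, -0.2, 0, 0, 0, 1, 0.02, 0.08, -0.2, 0, 0, 0, 1, 0.04, 0.16, -0.2, 0, 0, 0, 1, 0.06, 0.24, -0.2, 0, 0, 0, 1, 0.08, 0.32, -0.2, 0, 0, 0, 1, 0.1, 0.4, -0.2, 0, 0, 0, 1, 0.114, 0.46, -0.2, 0, 0, 0, 1, 0.114, 0.483, -0.2, 0, 0, 0, 1, 0.114, 0.483, -0.2, 0, 0, 0],
)

```text
time_s: 7.42
position: [0.4489, 0.3188, 0.1593]
tool_rot: [[-0.991, 0.132, -0.0], [0.132, 0.991, 0.0], [0.0, -0.0, -1.0]]
ft_force: [-0.1, 0.6, -1.5]
grip_width: 0.0096
gripper_force: 60.0
```

Run:
```python
from h import *
s=env.observe();print(s["position"],s["ft_force"],s["grip_width"]);snap("wrist","w3",1.5)
```

```text
[0.44886153 0.31880035 0.15933282] [-0.09477881  0.55436447 -1.49812669] 0.009562120838177094
```

View pics/w3.png

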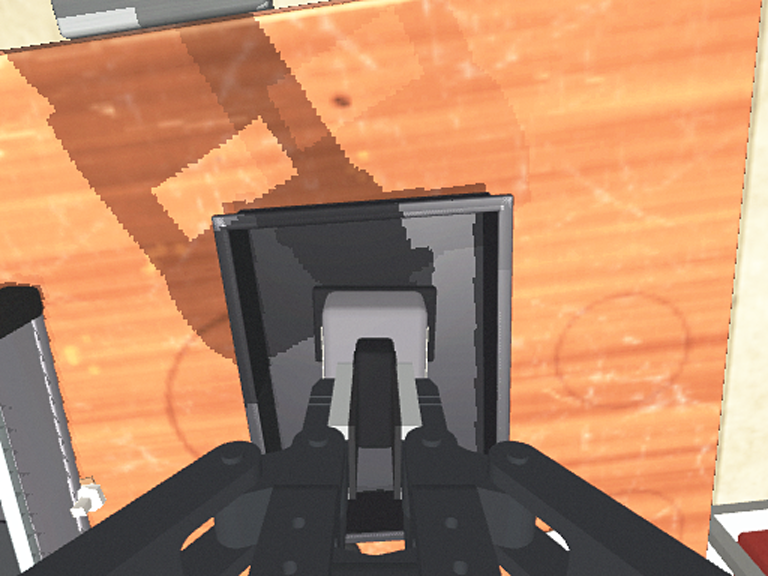

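Run:
```python
from h import *
for u,v in((215,215),(512,195),(510,440)): print(px("w3",u/1.5,v/1.5,.04).round(4))
```

```text
[0.4018 0.2458 0.04  ]
[0.4112 0.3898 0.04  ]
[0.55   0.3824 0.04  ]
```

Emit:
arm_command(
  commands=[1, 0, 0, 0.05, 0, 0, 0, 1, 0, 0, 0.1, 0, 0, 0, 1, 0, 0, 0.15, 0, 0, 0, 1, 0, 0, 0.19, 0, 0, 0, 1, 0, 0, 0.212, 0, 0, 0, 1, 0, 0, 0.212, 0, 0, 0, 0.3, 0, 0, 0.212, 0, 0, 0, 0.3, 0, 0, 0.212, 0, 0, 0, 0.3, 0, 0, 0.212, 0, 0, 0, 0.3, 0, 0, 0.14, 0, 0, 0, 0.3, 0, 0, 0.06, 0, 0, 0, 0.3, 0, 0, 0, 0, 0, 0],
)

```text
time_s: 8.47
position: [0.4495, 0.3167, 0.1633]
tool_rot: [[-0.991, 0.135, 0.003], [0.135, 0.991, 0.001], [-0.002, 0.001, -1.0]]
ft_force: [1.0, 0.1, 0.5]
grip_width: 0.0295
gripper_force: 0.0
```

Emit:
arm_command(
  commands=[0.3, -0.03, -0.08, 0, 0, 0, 0, 0.3, -0.06, -0.155, 0, 0, 0, 0, 0.3, -0.09, -0.23, 0, 0, 0, 0, 0.3, -0.12, -0.305, 0, 0, 0, 0, 0.3, -0.15, -0.38, 0, 0, 0, 0, 0.3, -0.18, -0.455, 0, 0, 0, 0, 0.3, -0.21, -0.53, 0, 0, 0, 0, 0.3, -0.227, -0.592, 0, 0, 0, 0, 0.3, -0.227, -0.592, 0.05, 0, 0, 0, 0.3, -0.227, -0.592, 0.1, 0, 0, 0, 0.3, -0.227, -0.592, 0.15, 0, 0, 0, 0.3, -0.227, -0.592, 0.15, 0, 0, 0],
)

```text
time_s: 9.47
position: [0.5196, 0.008, 0.0819]
tool_rot: [[-0.991, 0.136, -0.006], [0.136, 0.991, 0.001], [0.006, 0.0, -1.0]]
ft_force: [0.1, -0.5, -0.9]
grip_width: 0.0301
gripper_force: 0.0
```

Emit:
arm_command(
  commands=[0.3, 0, 0, 0.03, 0, 0, 0, 0.3, 0, 0, 0.048, 0, 0, 0, 0.3, 0, 0, 0.048, 0, 0, 0, 1, 0, 0, 0.048, 0, 0, 0, 1, 0, 0, 0.048, 0, 0, 0, 1, 0, 0, 0.048, 0, 0, 0, 1, 0, 0, 0.048, 0, 0, 0, 1, 0, 0, 0.048, 0, 0, 0],
  newtons=60,
)

```text
time_s: 10.13
position: [0.522, 0.0082, 0.062]
tool_rot: [[-0.991, 0.135, 0.002], [0.135, 0.991, -0.0], [-0.002, 0.0, -1.0]]
ft_force: [-0.2, 2.2, 6.8]
grip_width: 0.0094
gripper_force: 59.3
```

Emit:
arm_command(
  commands=[1, 0.01, 0, 0, 0, 0, 0, 1, 0.02, 0, 0, 0, 0, 0, 1, 0.03, 0, 0, 0, 0, 0, 1, 0.045, 0, 0, 0, 0, 0, 1, 0.065, 0, 0, 0, 0, 0, 1, 0.085, 0, 0, 0, 0, 0, 1, 0.105, 0, 0, 0, 0, 0, 1, 0.112, 0, 0, 0, 0, 0, 1, 0.112, 0, -0.05, 0, 0, 0, 1, 0.112, 0, -0.1, 0, 0, 0, 1, 0.112, 0, -0.15, 0, 0, 0, 1, 0.112, 0, -0.2, 0, 0, 0],
)

```text
time_s: 11.13
position: [0.4654, 0.0157, 0.162]
tool_rot: [[-0.991, 0.135, -0.001], [0.135, 0.991, -0.0], [0.001, -0.0, -1.0]]
ft_force: [1.2, 0.5, -2.0]
grip_width: 0.0097
gripper_force: 59.2
```

Emit:
arm_command(
  commands=[1, 0, 0.08, 0, 0, 0, 0, 1, 0, 0.16, 0, 0, 0, 0, 1, 0, 0.24, 0, 0, 0, 0, 1, 0, 0.32, 0, 0, 0, 0, 1, 0, 0.4, 0, 0, 0, 0, 1, 0, 0.48, 0, 0, 0, 0, 1, 0, 0.55, 0, 0, 0, 0, 1, -0.005, 0.6, 0, 0, 0, 0, 1, -0.005, 0.6, 0.04, 0, 0, 0, 1, -0.005, 0.6, 0.11, 0, 0, 0, 1, -0.005, 0.6, 0.18, 0, 0, 0, 1, -0.005, 0.6, 0.209, 0, 0, 0],
)

```text
time_s: 12.13
position: [0.507, 0.3121, 0.0526]
tool_rot: [[-0.991, 0.135, -0.006], [0.135, 0.991, -0.002], [0.006, -0.003, -1.0]]
ft_force: [-8.7, 2.0, 54.1]
grip_width: 0.0094
gripper_force: 68.0
```

Emit:
arm_command(
  commands=[1, 0, 0, 0, 0, 0, 0, 0.3, 0, 0, 0, 0, 0, 0, 0.3, 0, 0, 0, 0, 0, 0, 0.3, 0, 0, 0, 0, 0, 0, 0.3, 0, 0, -0.07, 0, 0, 0, 0.3, 0, 0, -0.14, 0, 0, 0, 0.3, 0, 0, -0.209, 0, 0, 0],
)

```text
time_s: 12.72
position: [0.5089, 0.3125, 0.1627]
tool_rot: [[-0.991, 0.135, 0.0], [0.135, 0.991, 0.0], [-0.0, 0.0, -1.0]]
ft_force: [0.6, 0.6, -1.7]
grip_width: 0.0298
gripper_force: 0.0
```

Emit:
arm_command(
  commands=[0.3, -0.01, -0.075, 0, 0, 0, 0, 0.3, -0.02, -0.15, 0, 0, 0, 0, 0.3, -0.03, -0.225, 0, 0, 0, 0, 0.3, -0.04, -0.3, 0, 0, 0, 0, 0.3, -0.06, -0.375, 0, 0, 0, 0, 0.3, -0.07, -0.45, 0, 0, 0, 0, 0.3, -0.08, -0.525, 0, 0, 0, 0, 0.3, -0.09, -0.6, 0, 0, 0, 0, 0.3, -0.1, -0.67, 0, 0, 0, 0, 0.3, -0.109, -0.707, 0, 0, 0, 0, 0.3, -0.109, -0.707, 0.07, 0, 0, 0, 0.3, -0.109, -0.707, 0.12, 0, 0, 0],
)

```text
time_s: 13.72
position: [0.5156, -0.0466, 0.1007]
tool_rot: [[-0.99, 0.138, 0.003], [0.138, 0.99, -0.001], [-0.003, -0.001, -1.0]]
ft_force: [-0.1, -0.0, -1.0]
grip_width: 0.0294
gripper_force: 0.0
```

Emit:
arm_command(
  commands=[0.3, 0, 0, 0.03, 0, 0, 0, 0.3, 0, 0, 0.06, 0, 0, 0, 0.3, 0, 0, 0.079, 0, 0, 0, 0.3, 0, 0, 0.079, 0, 0, 0, 1, 0, 0, 0.079, 0, 0, 0, 1, 0, 0, 0.079, 0, 0, 0, 1, 0, 0, 0.079, 0, 0, 0, 1, 0, 0, 0.079, 0, 0, 0, 1, 0, 0, 0.079, 0, 0, 0],
)

```text
time_s: 14.47
position: [0.5158, -0.0452, 0.0624]
tool_rot: [[-0.991, 0.135, 0.002], [0.135, 0.991, -0.001], [-0.002, -0.0, -1.0]]
ft_force: [-1.7, 0.0, 6.9]
grip_width: 0.0095
gripper_force: 59.5
```

Emit:
arm_command(
  commands=[1, 0.01, 0, 0, 0, 0, 0, 1, 0.02, 0, 0, 0, 0, 0, 1, 0.03, 0, 0, 0, 0, 0, 1, 0.045, 0, 0, 0, 0, 0, 1, 0.065, 0, 0, 0, 0, 0, 1, 0.085, 0, 0, 0, 0, 0, 1, 0.105, 0, 0, 0, 0, 0, 1, 0.112, 0, 0, 0, 0, 0, 1, 0.112, 0, -0.05, 0, 0, 0, 1, 0.112, 0, -0.1, 0, 0, 0, 1, 0.112, 0, -0.15, 0, 0, 0, 1, 0.112, 0, -0.2, 0, 0, 0],
)

```text
time_s: 15.47
position: [0.4591, -0.0372, 0.1625]
tool_rot: [[-0.991, 0.135, -0.001], [0.135, 0.991, 0.0], [0.001, 0.0, -1.0]]
ft_force: [0.8, -0.0, -2.0]
grip_width: 0.0096
gripper_force: 59.0
```

Emit:
arm_command(
  commands=[1, -0.01, 0.075, 0, 0, 0, 0, 1, -0.02, 0.15, 0, 0, 0, 0, 1, -0.03, 0.225, 0, 0, 0, 0, 1, -0.05, 0.3, 0, 0, 0, 0, 1, -0.06, 0.375, 0, 0, 0, 0, 1, -0.07, 0.45, 0, 0, 0, 0, 1, -0.09, 0.525, 0, 0, 0, 0, 1, -0.1, 0.6, 0, 0, 0, 0, 1, -0.11, 0.67, 0, 0, 0, 0, 1, -0.121, 0.715, 0, 0, 0, 0, 1, -0.121, 0.715, 0.07, 0, 0, 0, 1, -0.121, 0.715, 0.12, 0, 0, 0],
)

```text
time_s: 16.47
position: [0.5676, 0.31, 0.0999]
tool_rot: [[-0.991, 0.133, 0.0], [0.133, 0.991, 0.0], [-0.0, 0.0, -1.0]]
ft_force: [-0.3, -0.6, -2.5]
grip_width: 0.0094
gripper_force: 59.1
```

Emit:
arm_command(
  commands=[1, 0, 0, 0.03, 0, 0, 0, 1, 0, 0, 0.055, 0, 0, 0, 1, 0, 0, 0.07, 0, 0, 0, 1, 0, 0, 0.08, 0, 0, 0, 1, 0, 0, 0.086, 0, 0, 0, 0.3, 0, 0, 0.086, 0, 0, 0, 0.3, 0, 0, 0.086, 0, 0, 0, 0.3, 0, 0, 0.086, 0, 0, 0, 0.3, 0, 0, 0.03, 0, 0, 0, 0.3, 0, 0, -0.05, 0, 0, 0, 0.3, 0, 0, -0.13, 0, 0, 0, 0.3, 0, 0, -0.2, 0, 0, 0],
)

```text
time_s: 17.47
position: [0.5682, 0.3086, 0.2048]
tool_rot: [[-0.991, 0.135, 0.003], [0.135, 0.991, 0.001], [-0.002, 0.001, -1.0]]
ft_force: [0.5, 0.6, 0.3]
grip_width: 0.0299
gripper_force: 0.0
```

Run:
```python
from h import *
s=env.observe();print(s["position"],s["ft_force"],s["q"].round(0))
snap("wrist","w4"); snap("side","d4")
a=np.load("cam_w4.npz")["im"];b=np.load("cam_d4.npz")["im"][120:340,150:350]
cv2.imwrite("pics/c4.png",np.hstack([cv2.resize(a,(400,300)),cv2.resize(b,(400,440))[:300]]) if 0 else np.vstack([np.hstack([cv2.resize(a,(400,300)),np.zeros((300,400,3),np.uint8)])[:,:400],cv2.resize(b[110:],(400,220))]))
```

```text
[0.5681751  0.30859688 0.20483992] [0.47469779 0.64980602 0.34410455] [ 18.  33.  62.   0.  84. -64.]
```

View pics/c4.png

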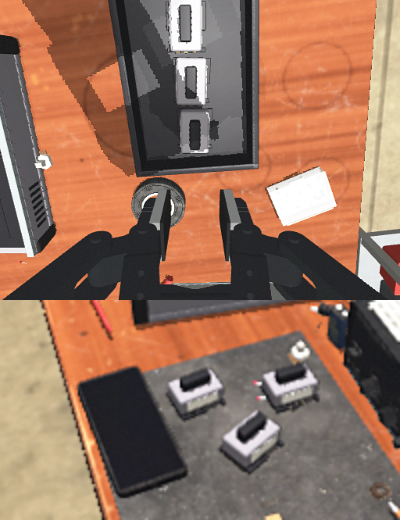

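Emit:
arm_command(
  commands=[0.3, 0.01, -0.08, 0, 0, 0, 0, 0.3, 0.02, -0.16, 0, 0, 0, 0, 0.3, 0.03, -0.24, 0, 0, 0, 0, 0.3, 0.04, -0.32, 0, 0, 0, 0, 0.3, 0.05, -0.4, 0, 0, 0, 0, 0.3, 0.06, -0.48, 0, 0, 0, 0, 0.3, 0.07, -0.56, 0, 0, 0, 0, 0.3, 0.08, -0.64, 0, 0, 0, 0, 0.3, 0.09, -0.72, 0, 0, 0, 0, 0.3, 0.1, -0.8, 0, 0, 0, 0, 0.3, 0.11, -0.88, 0, 0, 0, 0, 0.3, 0.114, -0.96, 0, 0, 0],
)

```text
schema error: expected a multiple of 7 numbers
```

Emit:
arm_command(
  commands=[0.3, 0, -0.06, 0, 0, 0, -0.05, 0.3, 0, -0.116, 0, 0, 0, -0.1, 0.3, 0, -0.116, 0, 0, 0, -0.136, 0.3, 0, -0.116, 0, 0, 0, -0.136, 0.3, 0, -0.116, 0, 0, 0, -0.136],
)

```text
time_s: 17.98
position: [0.5603, 0.2511, 0.2014]
tool_rot: [[-0.989, -0.146, 0.0], [-0.146, 0.989, 0.0], [-0.0, 0.0, -1.0]]
ft_force: [-0.2, -0.2, -0.3]
grip_width: 0.0298
gripper_force: 0.0
```

Run:
```python
from h import *
s=env.observe();print(s["position"],s["tool_rot"][:,0],s["q"].round(0))
snap("wrist","w5",1.5)
for n,P in(("A",(.4391,-.2169,.039)),("B",(.5361,-.2439,.039)),("C",(.4694,-.2956,.039))): print(n,proj("w5",P)*1.5)
```

```text
[0.5602959  0.2511383  0.20144677] [-9.89295477e-01 -1.45925679e-01 -3.93990813e-04] [ 13.  30.  68.   0.  81. -85.]
A [-566.58521053 -119.33503324]
B [-539.9865882    89.77931163]
C [-714.00255197  -73.34057511]
```

View pics/w5.png

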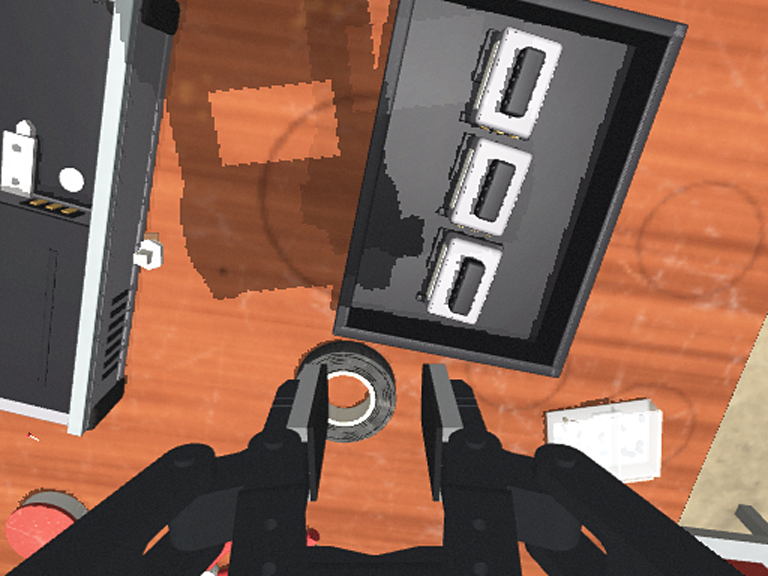

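Emit:
arm_command(
  commands=[0.3, 0.03, -0.07, 0, 0, 0, 0, 0.3, 0.06, -0.145, 0, 0, 0, 0, 0.3, 0.09, -0.22, 0, 0, 0, 0, 0.3, 0.12, -0.295, 0, 0, 0, 0, 0.3, 0.15, -0.37, 0, 0, 0, 0, 0.3, 0.18, -0.445, 0, 0, 0, 0, 0.3, 0.22, -0.52, 0, 0, 0, 0, 0.3, 0.25, -0.595, 0, 0, 0, 0, 0.3, 0.28, -0.67, 0, 0, 0, 0, 0.3, 0.32, -0.745, 0, 0, 0, 0, 0.3, 0.35, -0.82, 0, 0, 0, 0, 0.3, 0.376, -0.89, 0, 0, 0, 0],
)

```text
time_s: 19.03
position: [0.4399, -0.2186, 0.2015]
tool_rot: [[-0.989, -0.147, 0.0], [-0.147, 0.989, -0.0], [-0.0, -0.0, -1.0]]
ft_force: [1.2, -0.1, 0.1]
grip_width: 0.0301
gripper_force: 0.0
```

Emit:
arm_command(
  commands=[0.3, 0, 0, 0, 0, 0, 0, 0.3, 0, 0, 0, 0, 0, 0, 0.3, 0, 0, 0, 0, 0, 0],
)

```text
time_s: 19.28
position: [0.4408, -0.2163, 0.2012]
tool_rot: [[-0.989, -0.148, -0.0], [-0.148, 0.989, 0.001], [0.0, 0.001, -1.0]]
ft_force: [-0.3, 0.9, -0.0]
grip_width: 0.0301
gripper_force: 0.0
```

Run:
```python
from h import *
s=env.observe();print(s["position"],s["tool_rot"][:,0],s["q"].round(0))
snap("wrist","w6",1.5)
for n,P in(("A",(.4391,-.2169,.039)),("B",(.5361,-.2439,.039)),("C",(.4694,-.2956,.039))): print(n,proj("w6",P)*1.5)
```

```text
[ 0.44075342 -0.21625457  0.20117923] [-9.89013636e-01 -1.47824308e-01  3.12546843e-05] [ -40.   19.   88.    0.   73. -138.]
A [375.05479305 261.60088761]
B [311.74937432 398.10771563]
C [238.43710867 290.94803152]
```

View pics/w6.png

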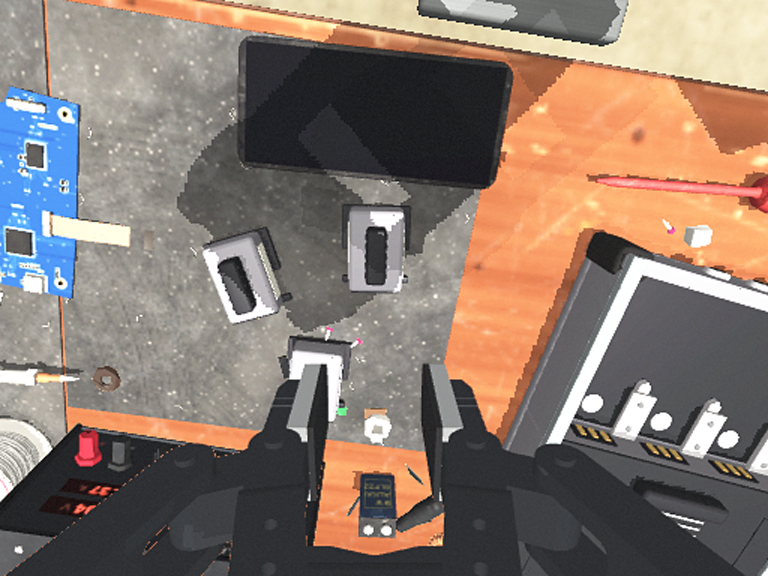

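Emit:
arm_command(
  commands=[0.3, 0.007, 0, 0.07, 0, 0, 0, 0.3, 0.007, 0, 0.14, 0, 0, 0, 0.3, 0.007, 0, 0.2, 0, 0, 0, 0.3, 0.007, 0, 0.25, 0, 0, 0, 0.3, 0.007, 0, 0.28, 0, 0, 0, 0.3, 0.007, 0, 0.298, 0, 0, 0, 0.3, 0.007, 0, 0.298, 0, 0, 0, 1, 0.007, 0, 0.298, 0, 0, 0, 1, 0.007, 0, 0.298, 0, 0, 0, 1, 0.007, 0, 0.298, 0, 0, 0, 1, 0.007, 0, 0.298, 0, 0, 0, 1, 0.007, 0, 0.298, 0, 0, 0],
  newtons=60,
)

```text
time_s: 20.33
position: [0.4375, -0.2174, 0.0532]
tool_rot: [[-0.989, -0.148, 0.002], [-0.148, 0.989, -0.001], [-0.002, -0.001, -1.0]]
ft_force: [1.6, 4.1, 5.2]
grip_width: 0.0094
gripper_force: 59.5
```

Emit:
arm_command(
  commands=[1, 0, 0, -0.05, 0, 0, 0, 1, 0, 0, -0.12, 0, 0, 0, 1, 0, 0, -0.196, 0, 0, 0, 1, -0.02, 0.07, -0.196, 0, 0, 0.04, 1, -0.04, 0.14, -0.196, 0, 0, 0.08, 1, -0.06, 0.21, -0.196, 0, 0, 0.12, 1, -0.08, 0.28, -0.196, 0, 0, 0.133, 1, -0.104, 0.346, -0.196, 0, 0, 0.133, 1, -0.104, 0.346, -0.196, 0, 0, 0.133, 1, -0.104, 0.346, -0.196, 0, 0, 0.133, 1, -0.104, 0.346, -0.196, 0, 0, 0.133],
)

```text
time_s: 21.25
position: [0.4627, -0.0389, 0.1504]
tool_rot: [[-0.992, 0.129, 0.0], [0.129, 0.992, -0.0], [-0.0, -0.0, -1.0]]
ft_force: [-0.7, -0.8, -1.0]
grip_width: 0.0095
gripper_force: 59.1
```

Run:
```python
from h import *
s=env.observe();print(s["position"],s["tool_rot"][:,0],s["grip_width"])
snap("wrist","w7",1.5)
```

```text
[ 0.4626695  -0.03893207  0.15037627] [-9.91690044e-01  1.28650107e-01 -7.63416017e-05] 0.00952289633071432
```

View pics/w7.png

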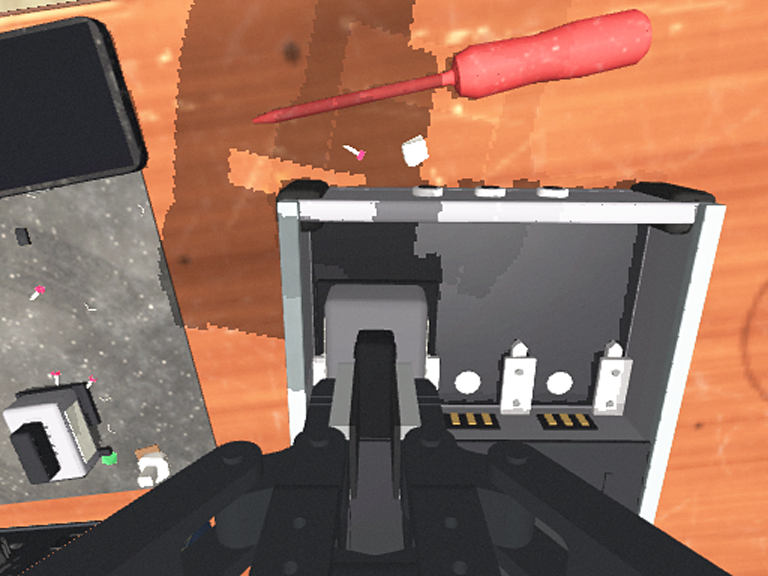

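Run:
```python
from h import *
t=np.array([.46267,-.03893]);e=np.array([.9917,-.1287]);f=np.array([.1287,.9917])
for u,v,z in((375,284,.123),(379,281,.1032),(290,203,.056),(705,205,.056),(517,345,.0215),(612,345,.0215),(468,382,.015),(560,382,.015)):
    d=px("w7",u/1.5,v/1.5,z)[:2]-t;print((u,v),(d@e).round(4),(d@f).round(4))
```

```text
(375, 284) -0.0318 -0.0007
(379, 281) -0.0264 0.0007
(290, 203) -0.0468 -0.0376
(705, 205) -0.046 0.1428
(517, 345) 0.037 0.0779
(612, 345) 0.037 0.1304
(468, 382) 0.0637 0.0536
(560, 382) 0.0637 0.1072
```

Emit:
arm_command(
  commands=[1, 0, 0, 0.06, 0, 0, 0, 1, 0, 0, 0.11, 0, 0, 0, 1, 0, 0, 0.145, 0, 0, 0, 1, 0, 0, 0.16, 0, 0, 0, 1, 0, 0, 0.168, 0, 0, 0, 1, 0, 0, 0.173, 0, 0, 0, 1, 0, 0, 0.175, 0, 0, 0, 1, 0, 0, 0.175, 0, 0, 0],
)

```text
time_s: 21.97
position: [0.4631, -0.039, 0.0635]
tool_rot: [[-0.992, 0.129, 0.001], [0.129, 0.992, -0.001], [-0.001, -0.0, -1.0]]
ft_force: [-0.5, 0.7, -1.4]
grip_width: 0.0095
gripper_force: 59.1
```

Emit:
arm_command(
  commands=[1, -0.012, 0, 0, 0, 0, 0, 1, -0.024, 0, 0, 0, 0, 0, 1, -0.036, 0, 0, 0, 0, 0, 1, -0.046, 0, 0, 0, 0, 0, 1, -0.056, 0, 0, 0, 0, 0, 1, -0.066, 0, 0, 0, 0, 0, 1, -0.076, 0, 0, 0, 0, 0, 1, -0.084, 0, 0, 0, 0, 0, 1, -0.09, 0, 0, 0, 0, 0, 1, -0.095, 0, 0, 0, 0, 0, 1, -0.1, 0, 0, 0, 0, 0, 1, -0.1, 0, 0, 0, 0, 0],
)

```text
time_s: 22.97
position: [0.513, -0.0451, 0.063]
tool_rot: [[-0.992, 0.129, 0.001], [0.129, 0.992, -0.0], [-0.001, -0.0, -1.0]]
ft_force: [1.4, 1.0, 3.5]
grip_width: 0.0094
gripper_force: 59.8
```

Emit:
arm_command(
  commands=[1, -0.004, 0, 0, 0, 0, 0, 1, -0.006, 0, 0, 0, 0, 0, 1, -0.006, 0, 0, 0, 0, 0],
)

```text
time_s: 23.22
position: [0.5146, -0.0452, 0.0629]
tool_rot: [[-0.992, 0.129, -0.002], [0.129, 0.992, 0.0], [0.002, 0.0, -1.0]]
ft_force: [-4.5, 0.9, 6.9]
grip_width: 0.0094
gripper_force: 60.2
```

Emit:
arm_command(
  commands=[1, -0.004, 0, 0, 0, 0, 0, 1, -0.005, 0, 0, 0, 0, 0, 1, -0.005, 0, 0, 0, 0, 0],
)

```text
time_s: 23.47
position: [0.517, -0.0455, 0.0629]
tool_rot: [[-0.992, 0.129, -0.002], [0.129, 0.992, 0.0], [0.002, 0.0, -1.0]]
ft_force: [-4.9, 0.8, 7.4]
grip_width: 0.0094
gripper_force: 60.2
```

Emit:
arm_command(
  commands=[1, -0.002, 0, 0, 0, 0, 0, 1, -0.004, 0, 0, 0, 0, 0, 1, -0.004, 0, 0, 0, 0, 0],
)

```text
time_s: 23.72
position: [0.5176, -0.0456, 0.0629]
tool_rot: [[-0.992, 0.129, -0.005], [0.129, 0.992, 0.001], [0.006, 0.0, -1.0]]
ft_force: [-9.9, 0.2, 13.8]
grip_width: 0.0096
gripper_force: 60.8
```

Emit:
arm_command(
  commands=[1, -0.002, 0, 0, 0, 0, 0, 1, -0.004, 0, 0, 0, 0, 0, 1, -0.004, 0, 0, 0, 0, 0],
)

```text
time_s: 23.97
position: [0.5178, -0.0456, 0.0628]
tool_rot: [[-0.992, 0.128, -0.01], [0.128, 0.992, 0.001], [0.01, 0.0, -1.0]]
ft_force: [-19.1, -0.7, 19.5]
grip_width: 0.0092
gripper_force: 61.6
```

Emit:
arm_command(
  commands=[1, 0.005, 0, 0, 0, 0, 0, 1, 0.01, 0, 0, 0, 0, 0, 1, 0.01, 0, 0, 0, 0, 0, 0.3, 0.01, 0, 0, 0, 0, 0, 0.3, 0.01, 0, 0, 0, 0, 0, 0.3, 0.01, 0, 0, 0, 0, 0, 0.3, 0.01, 0, -0.04, 0, 0, 0, 0.3, 0.01, 0, -0.1, 0, 0, 0, 0.3, 0.01, 0, -0.17, 0, 0, 0, 0.3, 0.01, 0, -0.24, 0, 0, 0, 0.3, 0.01, 0, -0.24, 0, 0, 0],
)

```text
time_s: 24.88
position: [0.519, -0.0462, 0.1888]
tool_rot: [[-0.992, 0.129, 0.01], [0.129, 0.992, -0.003], [-0.011, -0.002, -1.0]]
ft_force: [0.5, 0.6, 1.0]
grip_width: 0.0301
gripper_force: 0.0
```

Run:
```python
from h import *
print(px("w7",34/1.5,452/1.5,.039)); s=env.observe();print(s["position"],s["tool_rot"][:,0])
snap("scene","s8");snap("side","d8")
# compare new packs region in side image with start
a=np.load("cam_d4.npz")["im"].astype(int);b=np.load("cam_d8.npz")["im"].astype(int);d=(abs(a-b).sum(2)>60)[240:340,180:350]
n,l,st,c=cv2.connectedComponentsWithStats(d.astype(np.uint8));print([(r[:5].tolist(),k.round()) for r,k in zip(st,c) if 30<r[4]<8000])
```

```text
[ 0.53155852 -0.23948079  0.039     ]
[ 0.51900604 -0.04624189  0.18879493] [-0.99161002  0.1288281  -0.01062446]
[([0, 0, 101, 21, 1686], array([48., 10.])), ([53, 24, 30, 27, 497], array([67., 36.]))]
```

Emit:
arm_command(
  commands=[0.3, -0.02, -0.08, 0, 0, 0, -0.02, 0.3, -0.04, -0.16, 0, 0, 0, -0.04, 0.3, -0.06, -0.24, 0, 0, 0, -0.062, 0.3, -0.08, -0.32, 0, 0, 0, -0.062, 0.3, -0.084, -0.385, 0, 0, 0, -0.062, 0.3, -0.084, -0.385, 0.05, 0, 0, -0.062, 0.3, -0.084, -0.385, 0.12, 0, 0, -0.062, 0.3, -0.084, -0.385, 0.18, 0, 0, -0.062, 0.3, -0.084, -0.385, 0.22, 0, 0, -0.062, 0.3, -0.084, -0.385, 0.25, 0, 0, -0.062, 0.3, -0.084, -0.385, 0.263, 0, 0, -0.062, 0.3, -0.084, -0.385, 0.263, 0, 0, -0.062],
)

```text
time_s: 25.98
position: [0.5325, -0.2413, 0.0488]
tool_rot: [[-1.0, -0.0, -0.004], [-0.0, 1.0, 0.003], [0.004, 0.003, -1.0]]
ft_force: [-0.2, 1.1, 0.8]
grip_width: 0.0301
gripper_force: 0.0
```

Emit:
arm_command(
  commands=[1, 0, 0, 0, 0, 0, 0, 1, 0, 0, 0, 0, 0, 0, 1, 0, 0, 0, 0, 0, 0, 1, 0, 0, 0, 0, 0, 0, 1, 0, 0, 0, 0, 0, 0],
)

```text
time_s: 26.4
position: [0.5337, -0.242, 0.0519]
tool_rot: [[-1.0, -0.0, 0.001], [-0.0, 1.0, -0.001], [-0.001, -0.001, -1.0]]
ft_force: [-0.6, 0.0, -0.2]
grip_width: 0.0099
gripper_force: 59.5
```

Emit:
arm_command(
  commands=[1, 0, 0, -0.06, 0, 0, 0, 1, 0, 0, -0.13, 0, 0, 0, 1, 0, 0, -0.2, 0, 0, 0, 1, 0.02, 0.075, -0.2, 0, 0, 0.02, 1, 0.04, 0.15, -0.2, 0, 0, 0.04, 1, 0.06, 0.225, -0.2, 0, 0, 0.062, 1, 0.08, 0.3, -0.2, 0, 0, 0.062, 1, 0.1, 0.375, -0.2, 0, 0, 0.062, 1, 0.12, 0.45, -0.2, 0, 0, 0.062, 1, 0.129, 0.515, -0.2, 0, 0, 0.062, 1, 0.129, 0.515, -0.2, 0, 0, 0.062, 1, 0.129, 0.515, -0.2, 0, 0, 0.062],
)

```text
time_s: 27.4
position: [0.4686, 0.0169, 0.1517]
tool_rot: [[-0.992, 0.126, 0.001], [0.126, 0.992, -0.0], [-0.001, -0.0, -1.0]]
ft_force: [0.4, -0.2, -2.3]
grip_width: 0.0093
gripper_force: 59.4
```

Emit:
arm_command(
  commands=[1, 0, 0, 0, 0, 0, 0],
)

```text
time_s: 27.48
position: [0.4692, 0.0153, 0.1516]
tool_rot: [[-0.992, 0.129, 0.001], [0.129, 0.992, -0.0], [-0.001, -0.0, -1.0]]
ft_force: [0.3, -0.7, -1.9]
grip_width: 0.0096
gripper_force: 59.4
```

Run:
```python
from h import *
s=env.observe();print(s["position"],s["tool_rot"][:,0],s["grip_width"],s["ft_force"])
snap("wrist","w9",1.5)
```

```text
[0.46919926 0.01526399 0.15157609] [-9.91685017e-01  1.28686582e-01 -7.68509656e-04] 0.009606939605789261 [ 0.25765473 -0.70602234 -1.91757289]
```

View pics/w9.png

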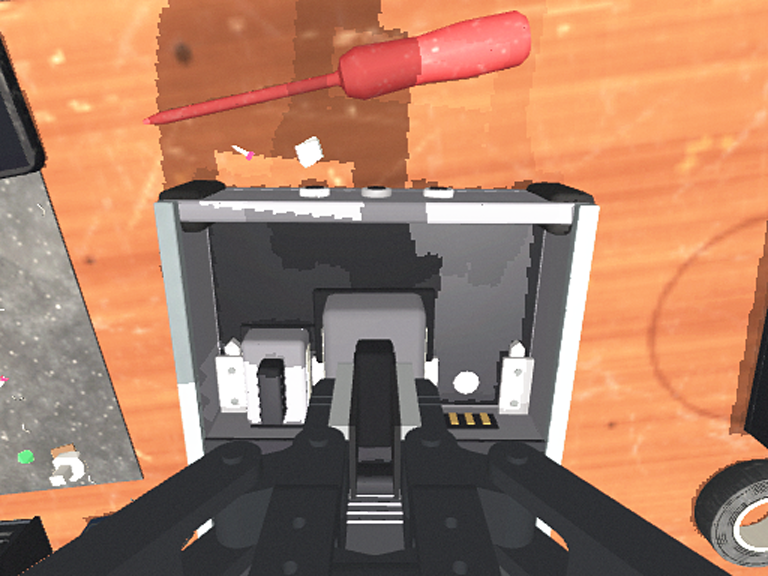

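Emit:
arm_command(
  commands=[1, 0, 0, 0.06, 0, 0, 0, 1, 0, 0, 0.11, 0, 0, 0, 1, 0, 0, 0.145, 0, 0, 0, 1, 0, 0, 0.162, 0, 0, 0, 1, 0, 0, 0.172, 0, 0, 0, 1, 0, 0, 0.177, 0, 0, 0, 1, 0, 0, 0.178, 0, 0, 0, 1, 0, 0, 0.178, 0, 0, 0],
)

```text
time_s: 28.2
position: [0.4694, 0.0153, 0.063]
tool_rot: [[-0.992, 0.129, 0.001], [0.129, 0.992, -0.0], [-0.001, -0.0, -1.0]]
ft_force: [-0.7, 0.5, -2.4]
grip_width: 0.0096
gripper_force: 59.4
```

Emit:
arm_command(
  commands=[1, -0.012, 0, 0, 0, 0, 0, 1, -0.024, 0, 0, 0, 0, 0, 1, -0.036, 0, 0, 0, 0, 0, 1, -0.046, 0, 0, 0, 0, 0, 1, -0.056, 0, 0, 0, 0, 0, 1, -0.066, 0, 0, 0, 0, 0, 1, -0.076, 0, 0, 0, 0, 0, 1, -0.084, 0, 0, 0, 0, 0, 1, -0.09, 0, 0, 0, 0, 0, 1, -0.094, 0, 0, 0, 0, 0, 1, -0.098, 0, 0, 0, 0, 0, 1, -0.098, 0, 0, 0, 0, 0],
)

```text
time_s: 29.2
position: [0.5177, 0.0092, 0.0621]
tool_rot: [[-0.992, 0.129, -0.0], [0.129, 0.992, 0.0], [0.0, 0.0, -1.0]]
ft_force: [0.6, -0.1, -1.9]
grip_width: 0.0095
gripper_force: 59.4
```

Emit:
arm_command(
  commands=[1, -0.004, 0, 0, 0, 0, 0, 1, -0.006, 0, 0, 0, 0, 0, 1, -0.006, 0, 0, 0, 0, 0],
)

```text
time_s: 29.45
position: [0.5206, 0.0088, 0.0622]
tool_rot: [[-0.992, 0.129, -0.0], [0.129, 0.992, 0.0], [0.0, 0.0, -1.0]]
ft_force: [0.1, -0.4, -2.0]
grip_width: 0.0097
gripper_force: 59.4
```

Emit:
arm_command(
  commands=[1, -0.004, 0, 0, 0, 0, 0, 1, -0.006, 0, 0, 0, 0, 0, 1, -0.006, 0, 0, 0, 0, 0],
)

```text
time_s: 29.7
position: [0.5222, 0.0088, 0.062]
tool_rot: [[-0.992, 0.129, -0.004], [0.129, 0.992, 0.001], [0.004, 0.0, -1.0]]
ft_force: [-5.7, 1.2, 1.1]
grip_width: 0.0098
gripper_force: 59.7
```

Emit:
arm_command(
  commands=[1, -0.002, 0, 0, 0, 0, 0, 1, -0.004, 0, 0, 0, 0, 0, 1, -0.004, 0, 0, 0, 0, 0],
)

```text
time_s: 29.95
position: [0.5224, 0.0088, 0.0619]
tool_rot: [[-0.992, 0.129, -0.008], [0.129, 0.992, 0.001], [0.008, 0.0, -1.0]]
ft_force: [-12.3, 0.7, 5.6]
grip_width: 0.0099
gripper_force: 60.4
```

Emit:
arm_command(
  commands=[1, 0.005, 0, 0, 0, 0, 0, 1, 0.009, 0, 0, 0, 0, 0, 1, 0.009, 0, 0, 0, 0, 0, 0.3, 0.009, 0, 0, 0, 0, 0, 0.3, 0.009, 0, 0, 0, 0, 0, 0.3, 0.009, 0, 0, 0, 0, 0, 0.3, 0.009, 0, -0.04, 0, 0, 0, 0.3, 0.009, 0, -0.1, 0, 0, 0, 0.3, 0.009, 0, -0.17, 0, 0, 0, 0.3, 0.009, 0, -0.24, 0, 0, 0, 0.3, 0.009, 0, -0.24, 0, 0, 0, 0.3, 0.009, 0, -0.24, 0, 0, 0],
)

```text
time_s: 30.95
position: [0.5218, 0.0086, 0.1841]
tool_rot: [[-0.992, 0.129, 0.004], [0.129, 0.992, -0.001], [-0.005, -0.0, -1.0]]
ft_force: [-0.7, -0.3, -0.6]
grip_width: 0.0303
gripper_force: 0.0
```

Run:
```python
from h import *
s=env.observe();print(s["position"],s["tool_rot"][:,0],s["q"].round())
snap("side","d10")
a=np.load("cam_d8.npz")["im"].astype(int);b=np.load("cam_d10.npz")["im"].astype(int);d=(abs(a-b).sum(2)>60)[240:340,180:350]
n,l,st,c=cv2.connectedComponentsWithStats(d.astype(np.uint8));print([(r[:5].tolist(),k.round()) for r,k in zip(st,c) if 20<r[4]<8000])
```

```text
[0.52175764 0.00860004 0.1840586 ] [-0.99163081  0.12902661 -0.00452477] [-12.  22.  85.   0.  72. -95.]
[([0, 0, 101, 21, 1287], array([53., 12.])), ([100, 21, 30, 26, 477], array([114.,  33.]))]
```

Emit:
arm_command(
  commands=[0.3, 0, -0.075, 0, 0, 0, -0.03, 0.3, 0.005, -0.15, 0, 0, 0, -0.06, 0.3, 0.01, -0.225, 0, 0, 0, -0.09, 0.3, 0.015, -0.3, 0, 0, 0, -0.12, 0.3, 0.02, -0.375, 0, 0, 0, -0.15, 0.3, 0.025, -0.45, 0, 0, 0, -0.18, 0.3, 0.029, -0.525, 0, 0, 0, -0.208, 0.3, 0.029, -0.58, 0, 0, 0, -0.208, 0.3, 0.029, -0.619, 0, 0, 0, -0.208, 0.3, 0.029, -0.619, 0.05, 0, 0, -0.208, 0.3, 0.029, -0.619, 0.1, 0, 0, -0.208, 0.3, 0.029, -0.619, 0.1, 0, 0, -0.208],
)

```text
time_s: 32.0
position: [0.4646, -0.2949, 0.1268]
tool_rot: [[-0.954, -0.3, -0.008], [-0.301, 0.954, 0.008], [0.005, 0.009, -1.0]]
ft_force: [-0.2, 1.3, -0.2]
grip_width: 0.0301
gripper_force: 0.0
```

Run:
```python
from h import *
s=env.observe();print(s["position"],s["tool_rot"][:,0],s["q"].round())
snap("wrist","w11")
im=np.load("cam_w11.npz")["im"];t=(im.max(2)<70).astype(np.uint8)
p=proj("w11",(.4672,-.296,.039)).round();print(p)
x,y=p.astype(int);c=im[max(0,y-40):y+40,x-40:x+40].max(2)
for r in c[::4]: print(' '.join('%3d'%v for v in r[::4]))
```

```text
[ 0.46455651 -0.29491287  0.12683589] [-0.95376618 -0.3005088   0.00495295] [ -45.   29.   85.    0.   67. -152.]
[247. 210.]
 98  78  70 135 134 146 154 167 181 184 185 187 192 191 232  67 117 119 112 109
100  94  67 187 188 191 195 198 197 195 198 196 197 197 167  70 111 112 113 113
 95 103  66 188 195 194 194 196 194 195 196 197 198 196 170  62 110 116 112 114
 92 103  65 181 196 195 194 202 208 123  90 196 193 195 171  61  81 109 118 116
 92 103  62 172 196 194 200  47  41  46  49 200 197 195 179  56  55 110 117 117
109 111  56 170 193 195 197  63  67  69  66 127 195 197 184  52  61 115 116 118
128 122  77 199 194 195 199  67  67  67  67 166 194 195 185 137  59 119 121 117
117 119 128 171 197 193 196  61  64  66  70  46 193 194 190 241 116 118 119 118
129 115 114 140 223 227 195  57  63  68  69  53 192 194 197 251 119 118 115 122
114 109 113 133 213 225 229  51  64  65  65  51 194 192 192 149 123 118 122 112
110 114 124 114 205 226 225  44  63  63  65  54 194 192 193 165 117 223 214 205
114 116 113 118 203 224 223 182  61  64  62  61 202 190 194 170 204 210 220 204
116 116 110 122 171 223 224 137  63  64  66  60 200 192 194 174 129 167 223 207
123 123 111 121 188 223 222 227  62  63  65  60 123 190 190 177  98 172 196 201
113 107 109 111 181 224 222 226  67  60  64  61 131 188 189 180 184 191 193 191
113 117 113 107 116 215 221 223  60  73  70  59 232 189 191 185 185 190 197 188
112 117 108 120 111 208 222 224 228 224 211 201 152  94  42 112 180 181 182 190
101 114 109 112 114 114  91 103 105 184 202 209 204 207 190 191 190 202 199 203
131 126  82 111 125 115 108 125 186 210 196 197 199 199 190 240 192 198 199 134
185 184  55 117 125 192 197 204 199 198 202 198 199 192 198 190 189 201 210  52
```

Emit:
arm_command(
  commands=[0.3, 0.003, 0, 0.05, 0, 0, 0, 0.3, 0.003, 0, 0.1, 0, 0, 0, 0.3, 0.003, 0, 0.14, 0, 0, 0, 0.3, 0.003, 0, 0.162, 0, 0, 0, 0.3, 0.003, 0, 0.162, 0, 0, 0, 0.3, 0.003, 0, 0.162, 0, 0, 0, 1, 0.003, 0, 0.162, 0, 0, 0, 1, 0.003, 0, 0.162, 0, 0, 0, 1, 0.003, 0, 0.162, 0, 0, 0, 1, 0.003, 0, 0.162, 0, 0, 0, 1, 0.003, 0, 0.162, 0, 0, 0, 1, 0.003, 0, 0.162, 0, 0, 0],
)

```text
time_s: 33.05
position: [0.4659, -0.2973, 0.0529]
tool_rot: [[-0.953, -0.301, 0.002], [-0.301, 0.953, -0.002], [-0.002, -0.003, -1.0]]
ft_force: [0.1, 0.1, 6.5]
grip_width: 0.0097
gripper_force: 59.1
```

Emit:
arm_command(
  commands=[1, 0, 0, -0.06, 0, 0, 0, 1, 0, 0, -0.13, 0, 0, 0, 1, 0, 0, -0.2, 0, 0, 0, 1, -0.02, 0.07, -0.2, 0, 0, 0.03, 1, -0.04, 0.14, -0.2, 0, 0, 0.06, 1, -0.07, 0.21, -0.2, 0, 0, 0.09, 1, -0.1, 0.28, -0.2, 0, 0, 0.12, 1, -0.12, 0.35, -0.2, 0, 0, 0.15, 1, -0.14, 0.42, -0.2, 0, 0, 0.18, 1, -0.17, 0.49, -0.2, 0, 0, 0.2077, 1, -0.2, 0.56, -0.2, 0, 0, 0.2077, 1, -0.22, 0.63, -0.2, 0, 0, 0.2077],
)

```text
time_s: 34.05
position: [0.4754, 0.0386, 0.1519]
tool_rot: [[-0.992, 0.129, 0.001], [0.129, 0.992, -0.0], [-0.001, 0.0, -1.0]]
ft_force: [0.6, 0.5, -1.0]
grip_width: 0.0095
gripper_force: 59.1
```

Run:
```python
from h import *
s=env.observe();print(s["position"],s["tool_rot"][:,0],s["grip_width"],s["ft_force"])
```

```text
[0.47538697 0.03863994 0.15192004] [-0.99166938  0.12880243 -0.00133035] 0.009510144355849369 [ 0.62287934  0.52912539 -0.96573351]
```

Emit:
arm_command(
  commands=[1, 0.004, 0.04, 0, 0, 0, 0, 1, 0.008, 0.0645, 0, 0, 0, 0, 1, 0.008, 0.0645, 0, 0, 0, 0, 1, 0.008, 0.0645, 0, 0, 0, 0],
)

```text
time_s: 34.38
position: [0.4753, 0.0695, 0.1516]
tool_rot: [[-0.992, 0.127, 0.0], [0.127, 0.992, -0.0], [-0.0, -0.0, -1.0]]
ft_force: [0.7, -0.1, -1.2]
grip_width: 0.009
gripper_force: 59.1
```

Run:
```python
from h import *
s=env.observe();print(s["position"],s["tool_rot"][:,0],s["grip_width"],s["ft_force"])
snap("wrist","w12")
# body rear edge: compare column profile with w7/w9
for f in("w7","w9","w12"):
    im=np.load("cam_"+f+".npz")["im"].max(2).astype(int);print(f,im[180:206,250].tolist(),im[205,205:300:3].tolist())
```

```text
[0.47526618 0.0694615  0.15162341] [-9.91902209e-01  1.27003258e-01 -4.25436604e-04] 0.008978516709779246 [ 0.67795268 -0.12658502 -1.16848472]
w7 [48, 48, 47, 50, 48, 49, 31, 33, 40, 58, 95, 94, 95, 96, 97, 97, 98, 97, 97, 109, 118, 129, 134, 138, 141, 141] [81, 129, 41, 47, 127, 141, 139, 141, 142, 143, 141, 142, 142, 142, 141, 141, 140, 140, 138, 144, 140, 142, 139, 140, 140, 140, 127, 45, 43, 113, 112, 107]
w9 [56, 57, 51, 52, 54, 55, 55, 53, 52, 52, 51, 54, 34, 42, 47, 80, 104, 109, 105, 109, 109, 109, 110, 111, 112, 115] [68, 66, 54, 54, 111, 113, 116, 114, 112, 114, 116, 116, 115, 115, 115, 115, 117, 117, 118, 117, 116, 118, 118, 118, 118, 103, 47, 50, 67, 122, 121, 123]
w12 [49, 45, 49, 49, 45, 47, 48, 46, 51, 49, 41, 34, 40, 44, 100, 98, 95, 96, 97, 98, 99, 98, 100, 101, 112, 122] [58, 59, 45, 48, 108, 120, 125, 123, 124, 123, 125, 122, 124, 122, 124, 122, 125, 123, 124, 121, 124, 125, 126, 123, 123, 114, 72, 44, 39, 164, 86, 92]
```

Emit:
arm_command(
  commands=[1, 0, 0, 0.06, 0, 0, 0, 1, 0, 0, 0.11, 0, 0, 0, 1, 0, 0, 0.145, 0, 0, 0, 1, 0, 0, 0.162, 0, 0, 0, 1, 0, 0, 0.172, 0, 0, 0, 1, 0, 0, 0.177, 0, 0, 0, 1, 0, 0, 0.177, 0, 0, 0, 1, 0, 0, 0.177, 0, 0, 0],
)

```text
time_s: 35.1
position: [0.4759, 0.069, 0.0636]
tool_rot: [[-0.992, 0.129, 0.002], [0.129, 0.992, -0.0], [-0.002, 0.0, -1.0]]
ft_force: [0.7, 0.5, -1.2]
grip_width: 0.0095
gripper_force: 59.1
```

Emit:
arm_command(
  commands=[1, -0.012, 0, 0, 0, 0, 0, 1, -0.024, 0, 0, 0, 0, 0, 1, -0.036, 0, 0, 0, 0, 0, 1, -0.046, 0, 0, 0, 0, 0, 1, -0.056, 0, 0, 0, 0, 0, 1, -0.066, 0, 0, 0, 0, 0, 1, -0.076, 0, 0, 0, 0, 0, 1, -0.084, 0, 0, 0, 0, 0, 1, -0.09, 0, 0, 0, 0, 0, 1, -0.096, 0, 0, 0, 0, 0, 1, -0.102, 0, 0, 0, 0, 0, 1, -0.102, 0, 0, 0, 0, 0],
)

```text
time_s: 36.1
position: [0.5265, 0.0626, 0.0628]
tool_rot: [[-0.992, 0.129, 0.0], [0.129, 0.992, 0.0], [-0.0, 0.0, -1.0]]
ft_force: [1.3, 0.5, 0.1]
grip_width: 0.0095
gripper_force: 59.4
```

Emit:
arm_command(
  commands=[1, -0.004, 0, 0, 0, 0, 0, 1, -0.006, 0, 0, 0, 0, 0, 1, -0.006, 0, 0, 0, 0, 0],
)

```text
time_s: 36.35
position: [0.5287, 0.0624, 0.0628]
tool_rot: [[-0.992, 0.128, -0.001], [0.128, 0.992, 0.0], [0.001, -0.0, -1.0]]
ft_force: [-3.0, 0.1, 3.3]
grip_width: 0.0095
gripper_force: 59.6
```

Emit:
arm_command(
  commands=[1, -0.003, 0, 0, 0, 0, 0, 1, -0.004, 0, 0, 0, 0, 0, 1, -0.004, 0, 0, 0, 0, 0],
)

```text
time_s: 36.6
position: [0.5299, 0.0623, 0.0628]
tool_rot: [[-0.992, 0.128, -0.003], [0.128, 0.992, 0.0], [0.003, 0.0, -1.0]]
ft_force: [-5.6, 0.3, 6.3]
grip_width: 0.0095
gripper_force: 60.0
```

Emit:
arm_command(
  commands=[1, -0.002, 0, 0, 0, 0, 0, 1, -0.004, 0, 0, 0, 0, 0, 1, -0.004, 0, 0, 0, 0, 0],
)

```text
time_s: 36.85
position: [0.5301, 0.0623, 0.0627]
tool_rot: [[-0.992, 0.128, -0.007], [0.128, 0.992, 0.001], [0.007, -0.0, -1.0]]
ft_force: [-14.1, 1.8, 13.1]
grip_width: 0.0096
gripper_force: 60.8
```

Emit:
arm_command(
  commands=[1, 0.005, 0, 0, 0, 0, 0, 1, 0.008, 0, 0, 0, 0, 0, 1, 0.008, 0, 0, 0, 0, 0, 0.3, 0.008, 0, 0, 0, 0, 0, 0.3, 0.008, 0, 0, 0, 0, 0, 0.3, 0.008, 0, 0, 0, 0, 0, 0.3, 0.008, 0, -0.06, 0, 0, 0, 0.3, 0.008, 0, -0.13, 0, 0, 0, 0.3, 0.03, -0.05, -0.2, 0, 0, 0, 0.3, 0.08, -0.108, -0.24, 0, 0, 0, 0.3, 0.1, -0.108, -0.24, 0, 0, 0, 0.3, 0.1, -0.108, -0.24, 0, 0, 0],
)

```text
time_s: 37.85
position: [0.475, 0.0139, 0.1842]
tool_rot: [[-0.991, 0.13, 0.002], [0.13, 0.991, -0.001], [-0.002, -0.0, -1.0]]
ft_force: [1.1, 0.8, 0.8]
grip_width: 0.0297
gripper_force: 0.0
```

Emit:
arm_command(
  commands=[0.3, 0, 0, 0, 0, 0, 0, 0.3, 0, 0, 0, 0, 0, 0],
)

```text
time_s: 38.02
position: [0.4769, 0.0149, 0.1823]
tool_rot: [[-0.992, 0.128, -0.0], [0.128, 0.992, 0.0], [0.0, 0.0, -1.0]]
ft_force: [-0.3, 0.2, -0.2]
grip_width: 0.0302
gripper_force: 0.0
```

Run:
```python
from h import *
s=env.observe();print(s["position"],s["tool_rot"][:,0])
snap("wrist","w13"); p=proj("w13",(.525,.01,.03));print(p)
x,y=p.astype(int);show("w13","w13",(x-110,y-70,x+110,y+50),3.5)
print((x-110,y-70))
```

```text
[0.47689328 0.01492224 0.18232016] [-9.91751386e-01  1.28175586e-01  4.55420641e-04]
[251.83352739 230.40072634]
(np.int64(141), np.int64(160))
```

View pics/w13.png

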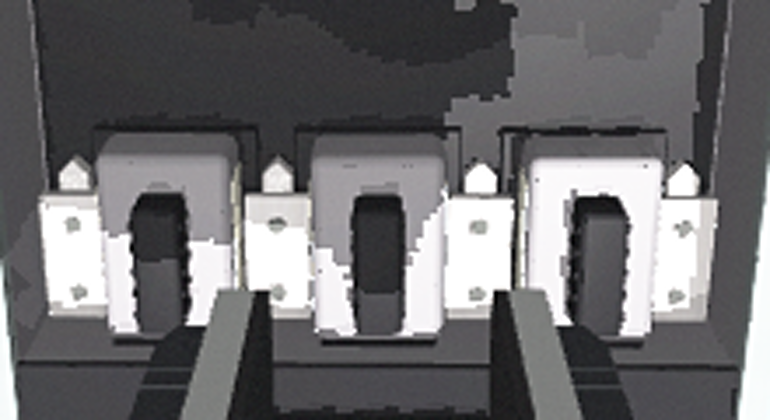

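Emit:
arm_command(
  commands=[0, -0.03, 0, 0, 0, 0, 0.06, 0, -0.06, 0, 0, 0, 0, 0.12, 0, -0.09, 0, 0, 0, 0, 0.18, 0, -0.12, 0, 0, 0, 0, 0.24, 0, -0.15, 0, 0, 0, 0, 0.3, 0, -0.183, 0.001, 0, 0, 0, 0.36, 0, -0.183, 0.001, 0, 0, 0, 0.42, 0, -0.183, 0.001, 0, 0, 0, 0.48, 0, -0.183, 0.001, 0, 0, 0, 0.54, 0, -0.183, 0.001, 0, 0, 0, 0.6, 0, -0.183, 0.001, 0, 0, 0, 0.66, 0, -0.183, 0.001, 0, 0, 0, 0.71],
  newtons=30,
)

```text
time_s: 39.07
position: [0.5677, 0.004, 0.1817]
tool_rot: [[0.05, 0.999, -0.002], [0.999, -0.05, 0.0], [0.0, -0.002, -1.0]]
ft_force: [-0.3, -1.0, 0.1]
grip_width: 0.043
gripper_force: 0.0
```

Emit:
arm_command(
  commands=[0, 0, 0, 0.05, 0, 0, 0.04, 0, 0, 0, 0.1, 0, 0, 0.04, 0, 0, 0, 0.15, 0, 0, 0.04, 0, 0, 0, 0.19, 0, 0, 0.04, 0, 0, 0, 0.207, 0, 0, 0.04, 0, 0, 0, 0.207, 0, 0, 0.04, 1, 0, 0, 0.207, 0, 0, 0.04, 1, 0, 0, 0.207, 0, 0, 0.04, 1, 0, 0, 0.207, 0, 0, 0.04, 1, 0, 0, 0.207, 0, 0, 0.04, 1, 0, 0, 0.207, 0, 0, 0.04],
)

```text
time_s: 39.98
position: [0.564, 0.0041, 0.0803]
tool_rot: [[0.128, 0.992, -0.008], [0.992, -0.128, 0.001], [-0.0, -0.008, -1.0]]
ft_force: [-16.9, 0.7, 11.1]
grip_width: 0.0109
gripper_force: 30.6
```

Emit:
arm_command(
  commands=[1, 0, -0.02, 0, 0, 0, 0, 1, 0, -0.05, 0, 0, 0, 0, 1, 0, -0.08, 0, 0, 0, 0, 1, 0, -0.11, 0, 0, 0, 0, 1, 0, -0.14, 0, 0, 0, 0, 1, 0, -0.17, 0, 0, 0, 0, 1, 0, -0.2, 0, 0, 0, 0, 1, 0, -0.22, 0, 0, 0, 0, 1, 0, -0.23, 0, 0, 0, 0, 1, 0, -0.23, 0, 0, 0, 0, 1, 0, -0.23, 0, 0, 0, 0],
)

```text
time_s: 40.9
position: [0.4529, 0.019, 0.0804]
tool_rot: [[0.129, 0.992, 0.001], [0.992, -0.129, 0.001], [0.001, 0.001, -1.0]]
ft_force: [0.5, 6.2, 1.2]
grip_width: 0.0108
gripper_force: 29.9
```

Continue to the shut stop.

Emit:
arm_command(
  commands=[1, 0, -0.003, 0, 0, 0, 0, 1, 0, -0.006, 0, 0, 0, 0, 1, 0, -0.009, 0, 0, 0, 0, 1, 0, -0.012, 0, 0, 0, 0, 1, 0, -0.012, 0, 0, 0, 0],
)

```text
time_s: 41.32
position: [0.4479, 0.0197, 0.0804]
tool_rot: [[0.129, 0.992, 0.003], [0.992, -0.129, 0.001], [0.002, 0.003, -1.0]]
ft_force: [2.2, 7.2, -2.1]
grip_width: 0.011
gripper_force: 29.7
```

Emit:
arm_command(
  commands=[1, 0, -0.003, 0, 0, 0, 0, 1, 0, -0.006, 0, 0, 0, 0, 1, 0, -0.006, 0, 0, 0, 0],
)

```text
time_s: 41.57
position: [0.4465, 0.0199, 0.0805]
tool_rot: [[0.129, 0.992, 0.007], [0.992, -0.129, 0.001], [0.002, 0.007, -1.0]]
ft_force: [7.9, 7.2, -6.5]
grip_width: 0.0105
gripper_force: 29.6
```

Emit:
arm_command(
  commands=[1, 0, -0.003, 0, 0, 0, 0, 1, 0, -0.006, 0, 0, 0, 0, 1, 0, -0.006, 0, 0, 0, 0],
)

```text
time_s: 41.82
position: [0.4462, 0.0198, 0.0806]
tool_rot: [[0.13, 0.991, 0.013], [0.992, -0.13, 0.0], [0.002, 0.013, -1.0]]
ft_force: [20.4, 8.1, -16.7]
grip_width: 0.0108
gripper_force: 29.6
```

Emit:
arm_command(
  commands=[1, 0, 0.004, 0, 0, 0, 0, 1, 0, 0.007, 0, 0, 0, 0, 1, 0, 0.007, 0, 0, 0, 0, 0, 0, 0.007, 0, 0, 0, 0, 0, 0, 0.007, 0, 0, 0, 0, 0, 0, 0.007, 0, 0, 0, 0, 0, 0, 0.007, -0.05, 0, 0, 0, 0, 0, 0.007, -0.12, 0, 0, 0, 0, 0, 0.007, -0.2, 0, 0, 0, 0, 0.023, 0.08, -0.28, 0, 0, 0, 0, 0.023, 0.107, -0.36, 0, 0, 0, 0, 0.023, 0.107, -0.38, 0, 0, 0],
)

```text
time_s: 42.82
position: [0.4979, 0.0241, 0.2737]
tool_rot: [[0.128, 0.992, 0.006], [0.992, -0.128, -0.001], [-0.0, 0.006, -1.0]]
ft_force: [-0.1, 0.8, -0.8]
grip_width: 0.0428
gripper_force: 0.0
```

Emit:
arm_command(
  commands=[0, 0, 0, 0, 0, 0, 0, 0, 0, 0, 0, 0, 0, 0, 0, 0, 0, 0, 0, 0, 0],
)

```text
time_s: 43.07
position: [0.4949, 0.0243, 0.2684]
tool_rot: [[0.129, 0.992, -0.002], [0.992, -0.129, 0.0], [0.0, -0.002, -1.0]]
ft_force: [-0.2, -0.7, -0.8]
grip_width: 0.0429
gripper_force: 0.0
```

Run:
```python
from h import *
s=env.observe();print(s["position"],s["ft_force"])
snap("wrist","w14");snap("side","d14")
O=np.array([.5525,.0065]);e=np.array([.9917,-.1287]);f=np.array([.1287,.9917]);
# rear-edge profile: brightness along recorder x at y=+20..: use w14 and w0 for comparison
def prof(fn,y,z=.053):
    im=cv2.GaussianBlur(np.load("cam_"+fn+".npz")["im"],(3,3),0).max(2);o=[]
    c=.5475*e+.0763*f
    for xx in np.arange(-.03,.03,.0015):
        p=proj(fn,[*(c+xx*e+y*f),z]);o.append(int(im[int(round(p[1])),int(round(p[0]))]))
    return o
for fn in("w0","w14"):
    for y in(.05,.07):print(fn,y,prof(fn,y))
a=np.load("cam_d0.npz")["im"].astype(int);b=np.load("cam_d14.npz")["im"].astype(int)
d=(abs(a-b).sum(2)>90).astype(np.uint8);n,l,st,c=cv2.connectedComponentsWithStats(d);print([r.tolist() for r in st[1:] if r[4]>60])
```

```text
[0.49494214 0.02429197 0.26839411] [-0.20964339 -0.66409685 -0.82618103]
w0 0.05 [100, 100, 100, 101, 101, 101, 102, 102, 102, 103, 103, 104, 104, 105, 105, 104, 105, 109, 115, 117, 116, 145, 250, 247, 247, 247, 247, 247, 246, 246, 246, 246, 246, 246, 246, 247, 247, 247, 246, 246]
w0 0.07 [88, 80, 100, 89, 89, 99, 113, 109, 110, 108, 115, 108, 115, 122, 121, 121, 121, 122, 123, 123, 123, 136, 250, 249, 248, 249, 249, 248, 248, 248, 248, 248, 248, 248, 248, 247, 247, 247, 247, 247]
w14 0.05 [108, 108, 108, 108, 108, 109, 109, 108, 107, 107, 107, 107, 107, 106, 107, 107, 106, 107, 107, 136, 200, 248, 246, 246, 246, 246, 246, 246, 246, 245, 246, 245, 246, 245, 245, 245, 245, 245, 245, 245]
w14 0.07 [102, 98, 83, 83, 98, 102, 102, 102, 102, 101, 97, 112, 112, 112, 112, 112, 112, 113, 112, 125, 168, 250, 247, 247, 247, 247, 247, 247, 247, 247, 246, 247, 247, 247, 246, 246, 246, 246, 246, 245]
[[9, 0, 85, 176, 3112], [110, 0, 80, 33, 347], [212, 0, 41, 35, 998], [203, 0, 90, 135, 5205], [224, 148, 17, 12, 143], [189, 151, 35, 15, 304], [75, 152, 10, 30, 67], [254, 179, 39, 40, 540], [197, 185, 25, 57, 279], [9, 219, 27, 19, 126], [70, 221, 38, 51, 1091], [250, 234, 39, 13, 240], [207, 245, 42, 4, 68], [280, 262, 30, 25, 418], [233, 264, 30, 27, 465], [259, 285, 33, 32, 538], [133, 353, 20, 12, 62]]
```

```bash
python3 -c "
from rig import env
print(env.close_job())"
```

```text
the job is handed in; nothing more can be done
None
```

The job is handed in, but no verdict came back: all three spent packs are in the return tray, all three charged packs are pushed home against the far bay wall, and the cover is shut. I judged the packs home from contact forces and a wrist picture, because the plunger joints cannot be read directly; the bystanders showed no sign of being moved, and the run took about 43 s of the 210 s allowed.

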